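Tighten the flask cover crosswise with the T-key

ROBOT

A 6-joint arm with a two-finger parallel gripper is mounted at the origin on a cart in front of the work surface, level with it; the furniture and walls round the work are solid. World frame = base frame: x ahead of the robot, y to its left, z up, the work surface at z = 0. Lengths are in m, angles in rad, forces in N, time in s.
With the tool pointing down it reaches from about 0.25 to 0.8 m from the base axis. Payload 8.5 kg.
Tool frame: the origin (TCP) lies on the centre line of the jaws, within the pads' length; the fingertips stand 25 mm ahead of it and the grasp point (between the pads) lies 6 mm ahead of it; z points along the fingers, y is the line along which they close (so a half turn about z gives the same grasp; the last joint's range is limited). The gripper opens to 85 mm and grips with 20 to 120 N. Pads are 22 mm wide; open, the fingers measure 114 mm over their backs; the gripper's body (76 mm by 85 mm) begins 54 mm behind the grasp point. The pads swing forward as they close: fully open they stand 13 mm farther back than shut.
Start: joints at [-1.267, 0.238, -0.013, 1.319, 0, 1.571], TCP at [0.157, -0.501, 0.234] pointing down, gripper open.
Joint ranges: [-2.66, 2.66], [-1.03, 1.9], [-1.14, 1.46], [-1.82, 2.27], [-1.45, 1.34], [-3.14, 3.14]. Speed limits (rad/s): [2.22, 2.22, 2.79, 3.14, 3.14, 3.14].

INTERFACE

Orientations are given as a unit quaternion [x, y, z, w].
In Python, from plant import arm, vision gives the robot as it stands. The module is installed in compiled form; this text tells all that it offers.
- The arm moves only by the tool jog_arm, never from a script. Its argument "plan" is text: rows parted by semicolons, each of 7 numbers parted by spaces: the shift along the world's x, y, z normalised to -1 to 1, where 1 is 0.1 m, then the turn, a rotation vector about the world's x, y, z normalised to -1 to 1, where 1 is 2 pi rad, then the opening in per cent of the stroke, from 0 (shut) to 100 (fully open). A call has exactly 5 rows; each row is the pose to reach, as a shift and turn from the pose commanded when the call began, turning the shorter way round; what a row does not reach only later rows make up. A row lasts 1/12 s, in which the tool goes at most 41.7 mm and 7.16 degrees, less where a joint would pass 70% of its speed; a pose out of reach is approached as far as the arm can. A call with a number of a shift or a turn outside -1 to 1 is refused whole. A call with a gripper value outside its range is refused whole. The fingers move at their own pace and stop on an object; "newtons" is the grip in N (left out, the last holds). Time passes only in rows, so rows that repeat a pose let the fingers close, or fill a call up. It gives the time, the measured TCP pose, the force, the opening and the grip force at its end, in the units of the state.
- arm.sense(): the state, without advancing time (a new reading comes with each control period).
- vision.grab_frame(name): name is "scene" or "top" or "wrist"; returns (picture, depth): 480x640x3 uint8, blue, green, red; 480x640 float32, m along the optical axis (not along the pixel's ray), 0 where there is no reading.
- vision.camera_info(name): a dict with "vertical_fov" (degrees; the focal length in pixels is half the picture's height over the tangent of half this angle, whatever the lens; pixels are square), "cx", "cy" (the principal point, pixels), "dist_coeffs" ([k1, k2, p1, p2, k3] as OpenCV has them; the pictures are not rectified), "R" (3x3) and "t" (3): a world point X has camera coordinates R X + t. Camera axes: x right, y down, z forward; pixel columns grow to the right and rows downward; lengths in m; the calibration is good to about 2 mm. A picture is of the moment at which its call begins: read the wrist's pose just before it. camera_info takes no time and is no camera call; for the wrist camera it gives the pose at the moment of the call.
- arm.close_job(): hands the job in; it is judged then, once.
The state is a dict: "clock": time; "joints": joint angles; "dq": joint speeds; "effort": joint torques, N m; "tool_pos": TCP position; "tool_rot": TCP orientation; "force": force on the tool from outside, world axes, zero at the start; "wrist_torque": the same for the moment, N m; "finger_gap": finger opening in m; "grasp_force": force on a finger pad.
Only numpy, scipy, OpenCV 4.12 (cv2) and the standard library are available. Lean on these libraries where they do the work, as an engineer would, in place of code of your own. Each camera call takes 0.05 s, during which the arm holds its last target. There are 200 camera calls.

TASK

Take the T-key out of its sloping rest, stand it upright on the bench, let go of it and take it again from above by its crossbar. With it tighten the four cover screws of the round flask clockwise in cross order (after one, its opposite, then the other two): a first round of about 30 degrees each, then a second round, again in cross order, of another 30 degrees each, right up to the stop where the bar of the screw's head lies square to the line to the flask's centre. Turn the screws only with the key, leave the other things alone, and finish with the key standing upright by itself on the bench.

Things in the scene. Friction and masses are not known exactly. Their poses are not given: they have to be found in the camera images.
- flask: The casting flask: a low round steel drum under a flat aluminium cover plate, 156 mm across. It does not move. Origin at the centre of its underside on the bench, z up. Screws 1, 2, 3, 4 stand in a ring of radius 52 mm at 45, 135, 225, 315 degrees, counter-clockwise from above from the flask's x axis: 1 is opposite 3, and 2 is opposite 4.
- cover (a point): Centre of the cover plate's top, 46 mm above the bench; a low boss 40 mm across and 5 mm high sits here.
- key: The steel T-key, loose, about 0.25 kg, 147 mm long, stands stably on its foot. Origin at the centre of its foot face, z along the shaft to the crossbar. Head: a block 42 (x) by 38 (y) by 26 mm with an open slot along y in the foot, 12 mm wide, 17 mm deep, that drops over a screw's bar. At the start it lies in the rest, its shaft rising 35 degrees from level, crossbar at the upper end.
- key_shaft (a point): On the key's shaft axis, 62 mm from its foot. The shaft is a square bar 14 mm thick from 26 to 125 mm. In the rest it is free to be gripped, fingers either side in y, between 50 and 80 mm from the foot; lift the key straight up out of the rest.
- key_bar (a point): Centre of the key's wooden crossbar, 136 mm from the foot on the shaft's axis. The bar is 80 mm long (along the key's y, parallel to the slot), 16 mm thick (x) and 22 mm tall (z, 125 to 147 mm from the foot).
- rest: The key's sloping wooden rest, fixed, base 150 (x) by 66 (y) by 10 mm. Origin at the centre of its underside, z up, +x is where the key's shaft rises to, roughly away from the robot (within 0.3 rad). The key's head lies in a low cradle at -x, its shaft in an open-topped notch 102 mm from the foot, the notch about 90 mm above the bench.
- screw_1 (a joint): Turn of screw 1, rad, clockwise from above positive. 0 to 0.12 at the start; 0.52 after the first pass (halfway); 1.05 fully tight, at a hard stop. At 0 the bar is turned 30 degrees clockwise from the line to the flask's centre, when tight it is square to that line. Steady friction of about 0.12 N m; it turns only when driven and stays put. The key has about 8 degrees of play each way on the bar.
- screw_1_top (a point): Top of the head of screw 1, on its axis, 66 mm above the bench. The head is an upright steel bar 32 mm long (point x, turning with the screw), 8 mm thick, 14 mm tall with a rounded top, on a round collar 25 mm across and 6 mm high. With the key right down on it the key's foot is 52 mm above the bench.
- screw_2 (a joint): Turn of screw 2, rad, clockwise from above positive. 0 to 0.12 at the start; 0.52 after the first pass (halfway); 1.05 fully tight, at a hard stop. At 0 the bar is turned 30 degrees clockwise from the line to the flask's centre, when tight it is square to that line. Steady friction of about 0.12 N m; it turns only when driven and stays put. The key has about 8 degrees of play each way on the bar.
- screw_2_top (a point): Top of the head of screw 2, on its axis, 66 mm above the bench. The head is an upright steel bar 32 mm long (point x, turning with the screw), 8 mm thick, 14 mm tall with a rounded top, on a round collar 25 mm across and 6 mm high. With the key right down on it the key's foot is 52 mm above the bench.
- screw_3 (a joint): Turn of screw 3, rad, clockwise from above positive. 0 to 0.12 at the start; 0.52 after the first pass (halfway); 1.05 fully tight, at a hard stop. At 0 the bar is turned 30 degrees clockwise from the line to the flask's centre, when tight it is square to that line. Steady friction of about 0.12 N m; it turns only when driven and stays put. The key has about 8 degrees of play each way on the bar.
- screw_3_top (a point): Top of the head of screw 3, on its axis, 66 mm above the bench. The head is an upright steel bar 32 mm long (point x, turning with the screw), 8 mm thick, 14 mm tall with a rounded top, on a round collar 25 mm across and 6 mm high. With the key right down on it the key's foot is 52 mm above the bench.
- screw_4 (a joint): Turn of screw 4, rad, clockwise from above positive. 0 to 0.12 at the start; 0.52 after the first pass (halfway); 1.05 fully tight, at a hard stop. At 0 the bar is turned 30 degrees clockwise from the line to the flask's centre, when tight it is square to that line. Steady friction of about 0.12 N m; it turns only when driven and stays put. The key has about 8 degrees of play each way on the bar.
- screw_4_top (a point): Top of the head of screw 4, on its axis, 66 mm above the bench. The head is an upright steel bar 32 mm long (point x, turning with the screw), 8 mm thick, 14 mm tall with a rounded top, on a round collar 25 mm across and 6 mm high. With the key right down on it the key's foot is 52 mm above the bench.
- oil_bottle: a small white plastic bottle with a cap, 34 mm across, 78 mm tall, loose; bystander
- polish_bar: a two-tone bar of polishing compound, 34x96x32 mm, lying loose; bystander
- dapping_block: a 50 mm steel dapping block with hollows in it, loose; bystander
Things that resemble listed ones, but are neither listed nor needed, are in the scene too. Of the things shaped like the key, the steel one is meant.

How it is judged:
On the way, in this order (a step that is already met when the one before it is completed fails the run):
1. the key stands upright on the bench, let go (angle between key's own z axis and vertical below 0.12 rad and height (world z) of key below 0.008 m and contact force between the fingers and key below 0.1 N), for 0.2 s.
2. first pass: two opposite screws are turned to about halfway (at least 0.33 rad) ((value of joint each of screw_1, screw_3 above 0.33 rad or value of joint each of screw_2, screw_4 above 0.33 rad)), for 0.1 s.
3. first pass: all four are turned to about halfway (at least 0.33 rad) (value of joint each of screw_1, screw_2, screw_3, screw_4 above 0.33 rad), for 0.1 s.
4. second pass: two opposite screws are tight (at least 0.92 rad) ((value of joint each of screw_1, screw_3 above 0.92 rad or value of joint each of screw_2, screw_4 above 0.92 rad)), for 0.1 s.
5. second pass: all four are tight (at least 0.92 rad) (value of joint each of screw_1, screw_2, screw_3, screw_4 above 0.92 rad), for 0.1 s.
At the end, for the whole second after the job is handed in: All four screws are at their stops (at least 0.92 of 1.05 rad) and the key stands upright (within 0.12 rad), at rest and released, with its foot on the bench (within 8 mm) (all of step 1 and all of step 5 and linear speed of key below 0.03 m/s); the robot touches nothing.
It fails at once if two neighbouring screws get their first pass before either's opposite (above 0.3 rad with the other two below 0.25) ((value of joint each of screw_1, screw_2 above 0.3 rad and value of joint each of screw_3, screw_4 below 0.25 rad) or (value of joint each of screw_2, screw_3 above 0.3 rad and value of joint each of screw_4, screw_1 below 0.25 rad) or (value of joint each of screw_3, screw_4 above 0.3 rad and value of joint each of screw_1, screw_2 below 0.25 rad) or (value of joint each of screw_4, screw_1 above 0.3 rad and value of joint each of screw_2, screw_3 below 0.25 rad)).
It fails at once if a screw is turned past 0.8 rad while another has not had its first pass (below 0.3 rad) (value of joint any of screw_1, screw_2, screw_3, screw_4 above 0.8 rad and value of joint any of screw_1, screw_2, screw_3, screw_4 below 0.3 rad).
It fails at once if two neighbouring screws are made tight before either's opposite (above 0.9 rad with the other two below 0.86) ((value of joint each of screw_1, screw_2 above 0.9 rad and value of joint each of screw_3, screw_4 below 0.86 rad) or (value of joint each of screw_2, screw_3 above 0.9 rad and value of joint each of screw_4, screw_1 below 0.86 rad) or (value of joint each of screw_3, screw_4 above 0.9 rad and value of joint each of screw_1, screw_2 below 0.86 rad) or (value of joint each of screw_4, screw_1 above 0.9 rad and value of joint each of screw_2, screw_3 below 0.86 rad)).
It fails at once if the fingers push on the flask or its screws (over 3 N) (contact force between the fingers and flask above 3 N).
It fails at once if a bystander is moved by more than 20 mm or tipped over (distance of any of oil_bottle, polish_bar, dapping_block from where it was at the start of the episode above 0.02 m or angle between any of oil_bottle, polish_bar, dapping_block's own z axis and vertical above 0.4 rad).
It also fails if it takes over 72 s, if anything falls off the work surface, if the arm or the gripper's body presses on something with over 40 N, if the wrist force passes 120 N, or if a joint passes its speed limit or range.

## Working session

There is one attempt and no reset: what is moved stays moved. The work goes in short steps, Python scripts to look and compute and a tool call to move; the robot and the scene stay as the last step left them, time stands still between calls to the robot, and variables do not carry over. Pictures are saved under pics/ and viewed, at most 10 in all, crops included, and the job is handed in when it is done.

Besides the shell and the picture viewer there is one more tool, called after ">>>" as name(argument=value, ...) on one line, values as JSON. jog_arm: Moves the arm, as the interface text tells. Its arguments: {"type":"object","properties":{"plan":{"type":"string"},"newtons":{"type":"number"}},"required":["plan"]}

```bash
mkdir -p pics; cat > h.py <<'E'
import numpy as np, cv2
from plant import arm, vision
def K(ci):
    f=240/np.tan(np.radians(ci["vertical_fov"])/2)
    return np.array([[f,0,ci["cx"]],[0,f,ci["cy"]],[0,0,1.]])
def grab(name):
    ci=vision.camera_info(name); im,d=vision.grab_frame(name)
    return ci,im,d
def cloud(ci,d):
    v,u=np.mgrid[0:480,0:640]
    p=cv2.undistortPoints(np.stack([u,v],-1).reshape(-1,1,2).astype(np.float64),K(ci),np.array(ci["dist_coeffs"],float)).reshape(-1,2)
    X=np.c_[p,np.ones(len(p))]*d.reshape(-1,1)
    W=(X-np.array(ci["t"]))@np.array(ci["R"])
    W[d.reshape(-1)==0]=np.nan
    return W.reshape(480,640,3)
def proj(ci,P):
    R=np.array(ci["R"]);rv,_=cv2.Rodrigues(R)
    return cv2.projectPoints(np.array(P,float).reshape(-1,1,3),rv,np.array(ci["t"],float),K(ci),np.array(ci["dist_coeffs"],float))[0].reshape(-1,2)
E
python3 - <<'E'
from h import *
print(arm.sense())
for n in ["top","scene"]:
    ci,im,d=grab(n); W=cloud(ci,d); np.savez(f"{n}.npz",im=im,d=d,W=W)
    print(n,ci["vertical_fov"],-np.array(ci["R"]).T@ci["t"], ci["dist_coeffs"]); cv2.imwrite(f"pics/{n}.png",im)
E
```

```text
{'clock': 0.0, 'joints': array([-1.26701693e+00,  2.38755310e-01, -1.42347945e-02,  1.31917393e+00,
        1.78774056e-05,  1.57081937e+00]), 'dq': array([ 3.70951735e-05,  2.69996074e-03,  5.06299260e-04, -9.82723845e-05,
        4.01041165e-04, -1.09114031e-03]), 'effort': array([-2.88642426e-03, -5.38778007e+01,  3.46435404e+01,  1.83682091e-02,
       -1.28391439e-04,  4.98774483e-06]), 'tool_pos': array([ 0.15693055, -0.50058621,  0.23309854]), 'tool_rot': array([ 9.88488433e-01,  1.51294910e-01, -9.46432852e-05, -6.77330954e-04]), 'force': array([-0.1463998 ,  0.06568463, -0.4768626 ]), 'wrist_torque': array([ 0.02821777, -0.03970696, -0.03226708]), 'grasp_force': 0.0, 'finger_gap': 0.08506099550620252}
top 55.44235819010124 [ 0.41127107 -0.02972992  1.22784514] [-0.08444078  0.          0.          0.          0.        ]
scene 57.63094527584117 [-0.20207359  0.56948112  0.62464694] [0.02275388 0.         0.         0.         0.        ]
```

View pics/top.png

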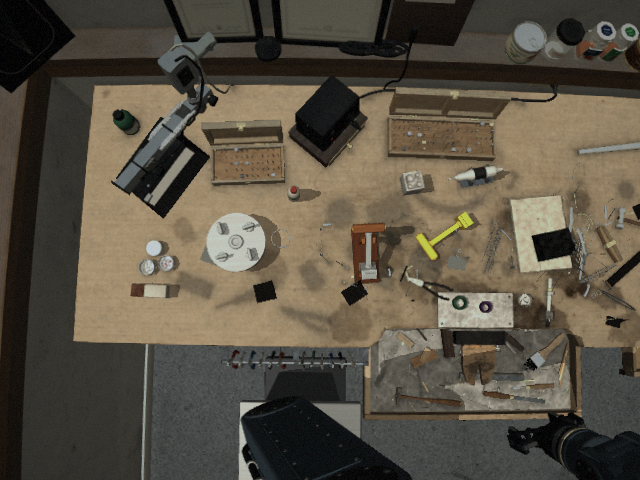

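View pics/scene.png

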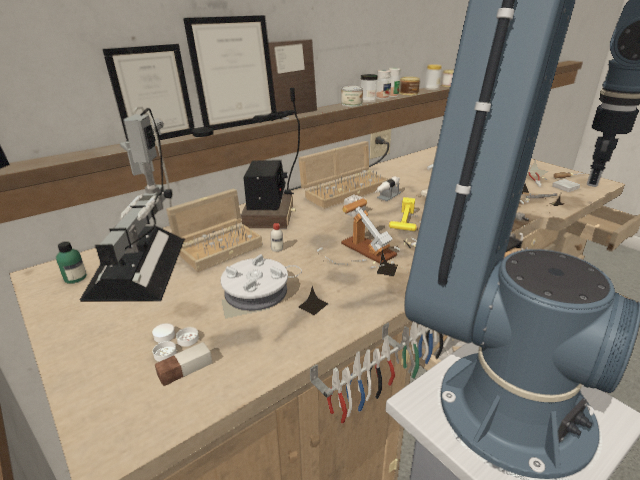

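```bash
python3 - <<'E'
from h import *
z=np.load("top.npz");im,W=z["im"],z["W"]
def rng(a,b,c,d): return W[b:d,a:c].reshape(-1,3)
F=rng(196,200,280,285)
m=np.abs(F[:,2]-.046)<.006
pts=F[m][:,:2].astype(np.float32); c,r=cv2.minEnclosingCircle(pts); print("flask",c,r,pts.mean(0),np.median(F[m][:,2]))
H=F[(F[:,2]>.055)]; print(len(H))
from scipy.cluster.hierarchy import fcluster,linkage
l=fcluster(linkage(H[:,:2]),.012,'distance')
for k in set(l):
    q=H[l==k]
    if len(q)<4: continue
    mu=q.mean(0);w,v=np.linalg.eigh(np.cov(q[:,:2].T)); d=q[:,:2]-c
    print(len(q),mu,np.degrees(np.arctan2(mu[1]-c[1],mu[0]-c[0])),np.hypot(*(mu[:2]-c)),"bar",np.degrees(np.arctan2(v[1,1],v[0,1]))%180,np.sqrt(w))
B=rng(352,218,388,284)
np.set_printoptions(precision=4,suppress=True)
for u,v in [(368,228),(360,228),(377,228),(368,236),(368,240),(368,244),(368,248),(368,252),(368,256),(368,260),(369,270),(356,275),(380,275),(356,227),(383,227)]: print(u,v,W[v,u],im[v,u])
for n,(u,v) in dict(dap=(412,182),oil=(293,192),pol=(151,290),poke1=(264,291),p2=(355,293)).items(): print(n,W[v,u])
cv2.imwrite("pics/crop.png",np.hstack([cv2.resize(im[205:280,200:275],(400,400),interpolation=2),cv2.resize(im[212:297,330:415],(400,400),interpolation=2)]))
E
```

```text
flask (0.5664424300193787, 0.17630833387374878) 0.07820436358451843 [0.56539226 0.17530824] 0.04614654542361342
190
48 [0.60551872 0.14219797 0.06321919] -41.11826684807102 0.05186977216968005 bar 108.63819569028334 [0.00358213 0.00897223]
48 [0.53269112 0.13525316 0.06334918] -129.42350205575062 0.053147701368026025 bar 14.297608786306341 [0.00282363 0.00931095]
46 [0.526125   0.20943559 0.0632185 ] 140.59139606214853 0.052181511728534156 bar 103.6279066163438 [0.00283766 0.0090222 ]
43 [0.59961796 0.21574729 0.06373399] 49.929889180703604 0.05153685219496921 bar 18.03797242741129 [0.00286394 0.00931221]
4 [0.56021983 0.18296749 0.05614038] 133.05900305735403 0.00911400935346497 bar 41.95507711040631 [0.00229818 0.00858571]
368 228 [ 0.5944 -0.1615  0.1234] [ 44  77 126]
360 228 [ 0.5939 -0.1416  0.1251] [ 47  81 128]
377 228 [ 0.5944 -0.1834  0.1252] [ 41  73 120]
368 236 [ 0.5769 -0.1633  0.1076] [148 158 158]
368 240 [ 0.5672 -0.1636  0.1053] [150 160 157]
368 244 [ 0.5579 -0.1642  0.1001] [149 160 158]
368 248 [ 0.5489 -0.1652  0.0913] [150 162 159]
368 252 [ 0.5398 -0.1663  0.0824] [149 159 158]
368 256 [ 0.5303 -0.167   0.0759] [150 158 157]
368 260 [ 0.5204 -0.1675  0.0724] [150 161 161]
369 270 [ 0.495  -0.17    0.0724] [152 162 160]
356 275 [ 0.4857 -0.1428  0.0098] [24 39 74]
380 275 [ 0.487  -0.2083  0.0013] [48 61 68]
356 227 [ 0.5963 -0.1319  0.1243] [ 45  79 129]
383 227 [ 0.5972 -0.1982  0.1248] [ 46  79 128]
dap [ 0.7328 -0.2885  0.0487]
oil [0.694  0.0265 0.075 ]
pol [0.4371 0.3976 0.0334]
poke1 [ 0.4402  0.1029 -0.0006]
p2 [ 0.4378 -0.1405  0.0072]
```

View pics/crop.png

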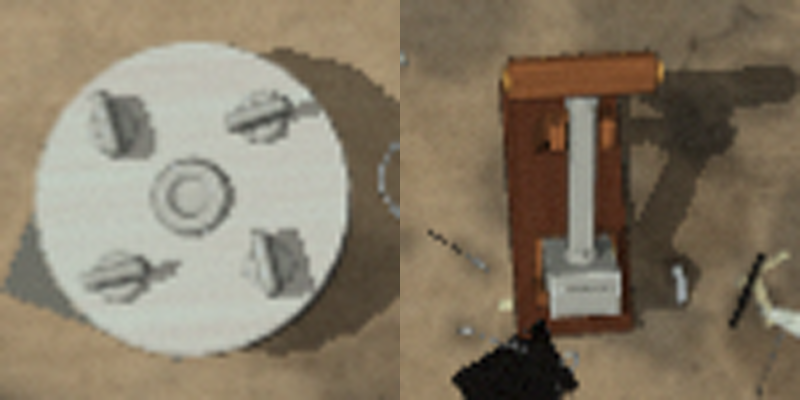

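```bash
cat > fit.py <<'E'
from h import *
from scipy.optimize import least_squares
def frame(p):
    ps,e=p[3],p[4]
    z=np.array([np.cos(e)*np.cos(ps),np.cos(e)*np.sin(ps),np.sin(e)]); y=np.array([-np.sin(ps),np.cos(ps),0]); x=np.cross(y,z)
    return np.array([x,y,z])
BX=[((0,0,.013),(.021,.019,.013)),((0,0,.0755),(.007,.007,.0495)),((0,0,.136),(.008,.040,.011))]
def sdf(p,P):
    q=(P-p[:3])@frame(p).T; o=[]
    for c,h in BX:
        a=np.abs(q-c)-h; o.append(np.linalg.norm(np.maximum(a,0),axis=1)+np.minimum(a.max(1),0))
    return np.min(o,axis=0)
def fit(P,p0):
    r=least_squares(lambda p:np.r_[sdf(p,P),.5*(p[4]-np.radians(35))],p0,loss='soft_l1',f_scale=.003); return r.x
def sel(im,W,box):
    x0,x1,y0,y1=box; im=im.astype(int)
    m=(W[...,0]>x0)&(W[...,0]<x1)&(W[...,1]>y0)&(W[...,1]<y1)&(W[...,2]>.02)
    steel=(abs(im[...,2]-im[...,0])<30)&(im.sum(2)>180)
    return W[m&(steel|(W[...,2]>.117))]
E
python3 - <<'E'
from fit import *
np.set_printoptions(precision=4,suppress=True)
p0=np.array([.475,-.17,.02,.07,.61]); A=[]
for n in ["top","scene"]:
    z=np.load(n+".npz");P=sel(z["im"],z["W"],(.46,.63,-.22,-.11)); A.append(P)
    p=fit(P,p0);print(n,len(P),p,np.median(abs(sdf(p,P)))); k=p[:3]+frame(p)[2]*.065; print("k65",k,"bar",p[:3]+frame(p)[2]*.136)
E
```

```text
top 703 [ 0.487  -0.1703  0.0378  0.0639  0.7219] 0.0016770820563892126
k65 [ 0.5357 -0.1672  0.0807] bar [ 0.5888 -0.1638  0.1276]
scene 605 [ 0.4872 -0.1739  0.0394  0.0735  0.734 ] 0.0015465487479914657
k65 [ 0.5353 -0.1704  0.0829] bar [ 0.5879 -0.1665  0.1305]
```

```bash
python3 - <<'E'
from fit import *
import fit
np.set_printoptions(precision=4,suppress=True)
for n in ["top","scene"]:
    z=np.load(n+".npz");P=sel(z["im"],z["W"],(.46,.63,-.22,-.11))
    e=np.radians(35)
    best=None
    for x0 in (.46,.475,.49):
     for z0 in (.02,.035):
      r=least_squares(lambda p:sdf(np.r_[p,e],P),[x0,-.17,z0,.07],loss='soft_l1',f_scale=.002)
      if best is None or r.cost<best.cost: best=r
    p=np.r_[best.x,e]
    s=sdf(p,P); print(n,len(P),p,np.median(abs(s)),"k65",p[:3]+frame(p)[2]*.065,"bar",p[:3]+frame(p)[2]*.136)
    q=(P-p[:3])@frame(p).T
    for a in np.arange(-.01,.16,.01):
        k=(q[:,2]>a)&(q[:,2]<a+.01)
        if k.any(): print(round(a,2),k.sum(),np.median(q[k],0),np.percentile(q[k][:,0],[5,95]),np.percentile(q[k][:,1],[5,95]),np.median(s[k]))
E
```

```text
top 703 [ 0.4853 -0.1707  0.0378  0.0612  0.6109] 0.0010924155825936845 k65 [ 0.5385 -0.1675  0.0751] bar [ 0.5965 -0.1639  0.1158]
-0.01 2 [-0.0177  0.008  -0.0003] [-0.0191 -0.0163] [-0.0004  0.0163] 0.0003480849004618052
0.0 40 [-0.0205 -0.003   0.0054] [-0.0237 -0.0179] [-0.0183  0.0171] -0.00040390656573839785
0.01 61 [-0.0206  0.0023  0.0142] [-0.0231 -0.0088] [-0.0183  0.0187] -0.0002728273865810725
0.02 120 [-0.0112  0.003   0.0262] [-0.0219  0.0149] [-0.0173  0.0182] 0.0004395732663177443
0.03 28 [-0.0064  0.0008  0.0334] [-0.0107  0.0059] [-0.0082  0.0085] 0.0006766127836508018
0.04 19 [-0.0072  0.001   0.0444] [-0.0087 -0.003 ] [-0.0047  0.0066] 0.00018290323233389593
0.05 19 [-0.0061  0.0014  0.0541] [-0.009  -0.0037] [-0.0039  0.0063] -0.0008517806583759847
0.06 17 [-0.0066 -0.0012  0.0641] [-0.0083 -0.0033] [-0.0062  0.006 ] -0.000438616551955256
0.07 21 [-0.0066  0.0013  0.0743] [-0.0102 -0.0047] [-0.0061  0.0064] -0.0004336043501049526
0.08 21 [-0.0065 -0.0012  0.0854] [-0.0099 -0.0039] [-0.0062  0.0066] -0.0003632684069925429
0.09 20 [-0.0066  0.0016  0.0951] [-0.009
[... 1433 characters left out ...]
.0092  0.0032] [-0.0034  0.0081] 0.00017085507288749913
0.08 20 [-0.0059  0.0049  0.0851] [-0.0087  0.0059] [-0.0041  0.0082] 0.0006628486590138671
0.09 22 [-0.0059  0.0042  0.0935] [-0.0083  0.0045] [-0.0053  0.0083] 5.944980190932328e-05
0.1 15 [-0.0056  0.0048  0.1055] [-0.0094 -0.0017] [-0.004  0.007] -0.0004992515628802719
0.11 23 [-0.0064  0.0049  0.1155] [-0.0092 -0.0001] [-0.0045  0.0088] 4.32315696512163e-05
0.12 52 [-0.0069  0.0027  0.1272] [-0.0107 -0.0034] [-0.0306  0.0328] -0.00016729192543726498
0.13 87 [-0.0078  0.009   0.1356] [-0.01   -0.0026] [-0.0337  0.0404] -6.255197531231625e-05
0.14 32 [-0.0062  0.0082  0.1426] [-0.0092 -0.0011] [-0.0304  0.0375] -0.0015713611357041257
```

>>> jog_arm(plan=".3 .27 0 0 0 -.037 100;.6 .54 0 0 0 -.037 100;.9 .81 0 0 0 -.037 100;1 .9 0 0 0 -.037 100;1 .9 0 0 0 -.037 100", newtons=60)

```text
clock: 0.52
tool_pos: [0.259, -0.4085, 0.2336]
tool_rot: [0.999, 0.037, 0.0, -0.001]
force: [0.3, 0.3, 0.4]
finger_gap: 0.085
grasp_force: 0.0
```

>>> jog_arm(plan=".3 .27 0 0 0 0 100;.6 .54 0 0 0 0 100;.9 .81 0 0 0 0 100;1 .9 0 0 0 0 100;1 .9 0 0 0 0 100")

```text
clock: 0.93
tool_pos: [0.3587, -0.3194, 0.2334]
tool_rot: [0.999, 0.037, 0.0, -0.0]
force: [-0.1, 0.2, -0.4]
finger_gap: 0.0852
grasp_force: 0.0
```

>>> jog_arm(plan=".3 .27 0 0 0 0 100;.6 .54 0 0 0 0 100;.9 .81 0 0 0 0 100;1 .9 0 0 0 0 100;1 .9 0 0 0 0 100")

```text
clock: 1.35
tool_pos: [0.4585, -0.23, 0.2331]
tool_rot: [0.999, 0.037, -0.0, -0.0]
force: [-0.9, -0.0, 0.2]
finger_gap: 0.0854
grasp_force: 0.0
```

>>> jog_arm(plan=".3 .2 0 0 0 0 100;.5 .4 0 0 0 0 100;.7 .6 0 0 0 0 100;.76 .616 0 0 0 0 100;.76 .616 0 0 0 0 100")

```text
clock: 1.77
tool_pos: [0.5334, -0.17, 0.2331]
tool_rot: [0.999, 0.036, -0.0, 0.0]
force: [-0.4, 0.1, -0.9]
finger_gap: 0.0853
grasp_force: 0.0
```

```bash
python3 - <<'E'
from fit import *
np.set_printoptions(precision=4,suppress=True)
s=arm.sense();print(s["clock"],s["tool_pos"],s["tool_rot"],s["joints"])
ci,im,d=grab("wrist");W=cloud(ci,d);cv2.imwrite("pics/w1.png",im);np.savez("w1.npz",im=im,d=d,W=W)
P=sel(im,W,(.46,.63,-.22,-.11)); P=P[::5]
e=np.radians(35)
r=least_squares(lambda p:sdf(np.r_[p,e],P),[.4853,-.172,.039,.07],loss='soft_l1',f_scale=.002)
p=np.r_[r.x,e];print(len(P),p,np.median(abs(sdf(p,P))),"k58",p[:3]+frame(p)[2]*.058)
E
```

```text
1.7667 [ 0.5334 -0.17    0.2331] [ 0.9993  0.0362 -0.0004  0.0001] [-0.3082  0.2991  0.0696  1.342  -0.0004  2.761 ]
11218 [ 0.4362 -0.1762  0.225   0.1181  0.6109] 0.008872445901697446 k58 [ 0.4834 -0.1706  0.2583]
```

View pics/w1.png

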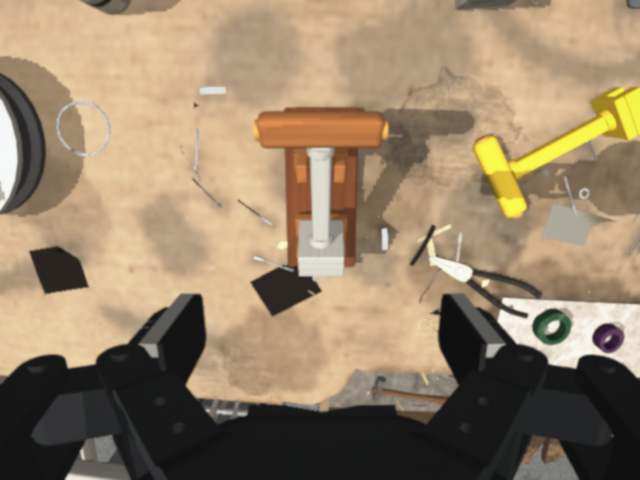

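```bash
python3 - <<'E'
from fit import *
np.set_printoptions(precision=4,suppress=True)
z=np.load("w1.npz");im,W=z["im"],z["W"].copy();W[285:]=np.nan
P=sel(im,W,(.46,.63,-.22,-.11));P=P[P[:,2]<.135][::4]
e=np.radians(35)
r=least_squares(lambda p:sdf(np.r_[p,e],P),[.4853,-.172,.039,.07],loss='soft_l1',f_scale=.002)
p=np.r_[r.x,e];print(len(P),p,np.median(abs(sdf(p,P))),"k58",p[:3]+frame(p)[2]*.058)
E
```

```text
2094 [ 0.4876 -0.172   0.0374  0.0735  0.6109] 0.0004862734885781421 k58 [ 0.535  -0.1685  0.0707]
```

>>> jog_arm(plan="0 .015 -.3 0 0 0 100;0 .015 -.6 0 0 0 100;.01 .015 -.8 0 0 0 100;.01 .015 -.86 0 0 0 100;.01 .015 -.86 0 0 0 100")

```text
clock: 2.23
tool_pos: [0.532, -0.1689, 0.1465]
tool_rot: [0.999, 0.035, -0.002, -0.0]
force: [-0.1, -0.1, 0.9]
finger_gap: 0.0854
grasp_force: 0.0
```

>>> jog_arm(plan="0 0 -.25 0 0 0 100;0 0 -.45 0 0 0 100;0 0 -.6 0 0 0 100;0 0 -.69 0 0 0 100;0 0 -.69 0 0 0 60")

```text
clock: 2.65
tool_pos: [0.5334, -0.1684, 0.0783]
tool_rot: [0.999, 0.035, -0.001, -0.0]
force: [0.0, -0.1, 0.5]
finger_gap: 0.0756
grasp_force: 0.0
```

>>> jog_arm(plan="0 0 0 0 0 0 15;0 0 0 0 0 0 0;0 0 0 0 0 0 0;0 0 0 0 0 0 0;0 0 0 0 0 0 0", newtons=80)

```text
clock: 3.07
tool_pos: [0.5345, -0.168, 0.0794]
tool_rot: [0.999, 0.036, 0.001, 0.0]
force: [-2.7, 0.4, 18.2]
finger_gap: 0.0124
grasp_force: 33.3
```

>>> jog_arm(plan="0 0 0 0 0 0 0;0 0 0 0 0 0 0;0 0 0 0 0 0 0;0 0 0 0 0 0 0;0 0 0 0 0 0 0", newtons=80)

```text
clock: 3.48
tool_pos: [0.5345, -0.168, 0.0797]
tool_rot: [0.999, 0.036, 0.001, 0.0]
force: [-2.0, -0.6, 6.4]
finger_gap: 0.0103
grasp_force: 78.3
```

>>> jog_arm(plan="0 0 .2 0 0 0 0;0 0 .4 0 0 0 0;0 0 .6 0 0 0 0;0 0 .8 0 0 0 0;0 0 1 0 0 0 0")

```text
clock: 3.9
tool_pos: [0.5337, -0.1676, 0.1796]
tool_rot: [0.999, 0.036, -0.0, -0.0]
force: [0.6, -0.6, -2.9]
finger_gap: 0.0102
grasp_force: 78.2
```

>>> jog_arm(plan="0 0 .2 0 0 0 0;0 0 .4 0 0 0 0;0 0 .4 0 0 0 0;0 0 .4 0 0 0 0;0 0 .4 0 0 0 0")

```text
clock: 4.32
tool_pos: [0.5336, -0.1676, 0.2177]
tool_rot: [0.999, 0.036, -0.001, -0.0]
force: [0.9, 0.2, -2.8]
finger_gap: 0.0103
grasp_force: 78.2
```

```bash
python3 - <<'E'
from fit import *
s=arm.sense();print(s)
ci,im,d=grab("scene");cv2.imwrite("pics/s2.png",im[80:320,250:570]);W=cloud(ci,d);np.savez("s2.npz",im=im,W=W)
E
```

```text
{'clock': 4.3167, 'joints': array([-3.04465270e-01,  3.03591164e-01,  3.64646087e-02,  1.30492317e+00,
        1.04071020e-04,  2.76572884e+00]), 'dq': array([-3.38532848e-04,  8.59525812e-03, -1.25683239e-02,  2.01437268e-03,
        2.99964877e-05,  3.26053431e-04]), 'effort': array([ 5.53049715e-03, -6.17059922e+01,  3.65925658e+01,  7.46207661e-02,
       -1.50306069e-02, -5.41149529e-04]), 'tool_pos': array([ 0.53359521, -0.1676414 ,  0.21765595]), 'tool_rot': array([ 9.99362652e-01,  3.56916520e-02, -5.73429947e-04, -2.58147866e-04]), 'force': array([ 0.92701174,  0.17465779, -2.83553361]), 'wrist_torque': array([-0.00511632, -0.02083829, -0.02281386]), 'grasp_force': 78.19815864320844, 'finger_gap': 0.010325142843448872}
```

View pics/s2.png

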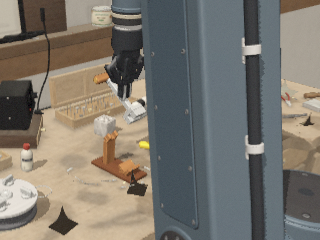

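>>> jog_arm(plan="-.06 .25 0 .0014 -.0195 0 0;-.12 .5 0 .0028 -.039 0 0;-.18 .75 0 .0042 -.0585 0 0;-.24 .9 0 .0056 -.078 0 0;-.3 1 0 .007 -.0962 0 0")

```text
clock: 4.78
tool_pos: [0.5021, -0.066, 0.2174]
tool_rot: [0.953, 0.035, 0.3, -0.012]
force: [0.6, 0.7, -2.9]
finger_gap: 0.0102
grasp_force: 78.4
```

>>> jog_arm(plan="-.02 .2 0 .0014 -.0195 0 0;-.04 .38 0 .0028 -.039 0 0;-.04 .38 0 .0042 -.0562 0 0;-.04 .38 0 .0042 -.0562 0 0;-.04 .38 0 .0042 -.0562 0 0")

```text
clock: 5.2
tool_pos: [0.4956, -0.0287, 0.2139]
tool_rot: [0.888, 0.031, 0.459, -0.018]
force: [-0.3, -0.1, -4.9]
finger_gap: 0.0101
grasp_force: 79.0
```

```bash
python3 - <<'E'
from fit import *
np.set_printoptions(precision=4,suppress=True)
s=arm.sense();print(s)
from scipy.spatial.transform import Rotation as Ro
print(Ro.from_quat(s["tool_rot"]).as_matrix())
for n in ["scene","top"]:
    ci,im,d=grab(n);W=cloud(ci,d);np.savez(n+"3.npz",im=im,W=W)
    if n=="scene":
        c=proj(ci,s["tool_pos"])[0].astype(int);print(c);x,y=max(c[0]-100,0),max(c[1]-100,0);cv2.imwrite("pics/s3.png",cv2.resize(im[y:y+200,x:x+200],None,fx=2.5,fy=2.5))
E
```

```text
{'clock': 5.2, 'joints': array([-0.1889, -0.2536, -1.0911, -0.2054,  0.2147,  2.9913]), 'dq': array([-0.0024,  0.0173,  0.1463,  0.2086, -0.027 , -0.0162]), 'effort': array([  0.079 , -16.5779,  36.3595, -14.3425,   0.8792,   0.1686]), 'tool_pos': array([ 0.4956, -0.0287,  0.2139]), 'tool_rot': array([ 0.8875,  0.0313,  0.4594, -0.0183]), 'force': array([-0.3302, -0.0881, -4.8738]), 'wrist_torque': array([-0.1388,  1.3923,  0.0561]), 'grasp_force': 78.96200883784331, 'finger_gap': 0.010104575677720535}
[[ 0.576   0.0725  0.8142]
 [ 0.0388 -0.9974  0.0613]
 [ 0.8165 -0.0037 -0.5773]]
[340 197]
```

View pics/s3.png

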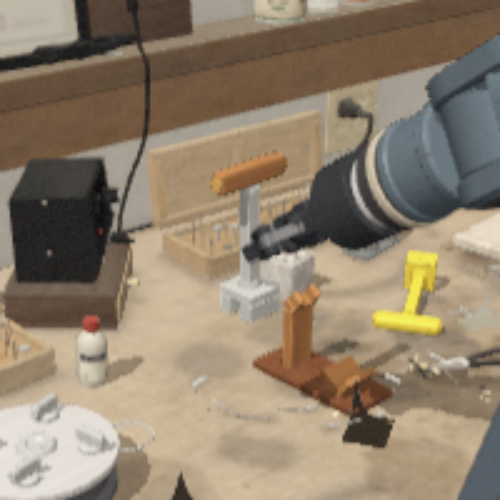

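>>> jog_arm(plan=".2 -.05 -.1 0 0 0 0;.35 -.11 -.3 0 0 0 0;.35 -.11 -.5 0 0 0 0;.35 -.11 -.6 0 0 0 0;.35 -.11 -.6 0 0 0 0")

```text
clock: 5.72
tool_pos: [0.5383, -0.042, 0.1599]
tool_rot: [0.889, 0.031, 0.456, -0.018]
force: [0.5, -0.3, -2.1]
finger_gap: 0.0101
grasp_force: 79.0
```

```bash
python3 - <<'E'
from fit import *
np.set_printoptions(precision=4,suppress=True)
s=arm.sense();print(s["joints"],s["tool_pos"],s["force"],s["wrist_torque"])
z0=s["tool_pos"][2]-.063
for n in ["scene","top"]:
    ci,im,d=grab(n);W=cloud(ci,d)
    x,y,_=s["tool_pos"]
    m=(abs(W[...,0]-x-.01)<.035)&(abs(W[...,1]-y)<.06)&(W[...,2]>z0-.01)&(W[...,2]<z0+.16)
    P=W[m];q=P[:,2]-z0
    P=P[(q<.03)|(q>.115)]
    best=None
    f=lambda p:sdf(p,P)
    r=least_squares(f,[x+.008,y,z0,.07,1.57],loss='soft_l1',f_scale=.002)
    print(n,len(P),r.x,np.degrees(r.x[4]),np.median(abs(f(r.x))))
E
```

```text
[-0.2051 -0.0105 -1.138  -0.4863  0.2269  2.9798] [ 0.5383 -0.042   0.1599] [ 0.4829 -0.3083 -2.1122] [-0.0816  1.1755  0.0197]
scene 581 [ 0.5419 -0.0433  0.0991  0.0723  1.5516] 88.90050495684827 0.0007975350350522305
top 335 [ 0.5424 -0.0398  0.0977  0.0871  1.5483] 88.70897866493164 0.0009431725309530792
```

>>> jog_arm(plan=".25 -.1 0 0 0 0 0;.5 -.2 0 0 0 0 0;.75 -.3 0 0 0 0 0;1 -.35 0 0 0 0 0;1 -.35 0 0 0 0 0")

```text
clock: 6.23
tool_pos: [0.6435, -0.0784, 0.1668]
tool_rot: [0.886, 0.032, 0.462, -0.017]
force: [0.0, -0.5, -2.3]
finger_gap: 0.01
grasp_force: 78.8
```

```bash
python3 - <<'E'
from fit import *
np.set_printoptions(precision=4,suppress=True)
s=arm.sense();print(s["joints"],s["tool_pos"],s["force"],s["wrist_torque"],s["tool_rot"])
E
```

```text
[-0.2398  0.1505 -0.9311 -0.4486  0.2546  2.9589] [ 0.6435 -0.0784  0.1668] [ 0.0384 -0.4627 -2.2517] [-0.0728  1.0993  0.0093] [ 0.8861  0.0321  0.4621 -0.0168]
```

>>> jog_arm(plan=".15 -.05 -.15 0 0 0 0;.3 -.1 -.3 0 0 0 0;.3 -.1 -.45 0 0 0 0;.3 -.1 -.6 0 0 0 0;.3 -.1 -.6 0 0 0 0")

```text
clock: 6.65
tool_pos: [0.6672, -0.0865, 0.1006]
tool_rot: [0.888, 0.032, 0.458, -0.018]
force: [-1.1, 0.0, -3.7]
finger_gap: 0.01
grasp_force: 79.0
```

```bash
python3 - <<'E'
from fit import *
np.set_printoptions(precision=4,suppress=True)
s=arm.sense();print(s["joints"],s["tool_pos"],s["force"],s["wrist_torque"],s["tool_rot"])
ci,im,d=grab("top");W=cloud(ci,d)
print(W[175:225:6,300:365:6,2])
E
```

```text
[-0.2454  0.3383 -0.9567 -0.6504  0.2597  2.9552] [ 0.6672 -0.0865  0.1006] [-1.0744  0.0466 -3.6808] [-0.1595  1.3213 -0.0069] [ 0.8884  0.0317  0.4575 -0.0183]
[[-0.0045 -0.0022  0.0003  0.001  -0.0026 -0.0014 -0.003  -0.0014  0.0006
   0.0024  0.0005]
 [-0.0005 -0.0053  0.0002 -0.0054 -0.0015 -0.0022  0.0003 -0.0007 -0.0018
  -0.0032 -0.001 ]
 [-0.0003  0.0011  0.0037  0.0031 -0.0022 -0.0034 -0.001   0.1846  0.1796
   0.1834 -0.0002]
 [-0.002  -0.0025  0.0012 -0.0003  0.1788  0.1824  0.1793  0.1798  0.1799
   0.1711  0.0003]
 [-0.0023 -0.0014 -0.0023  0.0021 -0.003   0.0642  0.1278  0.0623  0.0002
  -0.0002  0.0012]
 [ 0.0012 -0.0027  0.0037 -0.0025 -0.0013  0.1201  0.0667  0.123  -0.0007
   0.0004 -0.0025]
 [ 0.0033  0.0057  0.0042 -0.0003  0.1405  0.1314  0.0521  0.1379  0.1285
   0.1444 -0.0028]
 [ 0.0025  0.0017  0.0002  0.0004  0.1468  0.1263  0.1555  0.1461 -0.0018
   0.1238  0.1526]
 [-0.0047  0.0013 -0.0041  0.1585  0.138   0.1581  0.17    0.1617  0.1767
   0.0041  0.1521]]
```

>>> jog_arm(plan="0 0 -.1 0 -.003 0 0;0 0 -.2 0 -.003 0 0;0 0 -.3 0 -.003 0 0;0 0 -.36 0 -.003 0 0;0 0 -.36 0 -.003 0 0")

```text
clock: 7.12
tool_pos: [0.6681, -0.0867, 0.0666]
tool_rot: [0.883, 0.032, 0.467, -0.018]
force: [-1.2, 0.8, -2.6]
finger_gap: 0.0101
grasp_force: 79.0
```

>>> jog_arm(plan="0 0 -.01 0 0 0 0;0 0 -.02 0 0 0 0;0 0 -.02 0 0 0 0;0 0 -.02 0 0 0 0;0 0 -.02 0 0 0 0")

```text
clock: 7.53
tool_pos: [0.6681, -0.0868, 0.0649]
tool_rot: [0.883, 0.032, 0.468, -0.018]
force: [0.7, 0.2, -2.0]
finger_gap: 0.0102
grasp_force: 79.0
```

```bash
cat > up.py <<'E'
from fit import *
np.set_printoptions(precision=4,suppress=True)
def upfit(n,g,tall=True):
    ci,im,d=grab(n);W=cloud(ci,d)
    if n=="wrist": W[290:]=np.nan
    m=(abs(W[...,0]-g[0])<.045)&(abs(W[...,1]-g[1])<.06)&(W[...,2]>g[2]+.006)&(W[...,2]<g[2]+.16)
    P=W[m];q=P[:,2]-g[2]
    P=P[(q<.035)|(q>.115)]
    r=least_squares(lambda p:sdf(p,P),[g[0],g[1],g[2],g[3],1.57],loss='soft_l1',f_scale=.002)
    print(n,len(P),r.x,np.degrees(r.x[4]),np.median(abs(sdf(r.x,P))))
    return ci,im,r.x
E
python3 - <<'E'
from up import *
s=arm.sense();print(s["clock"],s["joints"],s["tool_pos"],s["force"],s["wrist_torque"])
x,y,z=s["tool_pos"]
for n in ["scene","top"]: upfit(n,(x+.006,y,z-.062,.075))
E
```

```text
7.5333 [-0.2474  0.4579 -1.0138 -0.8502  0.2641  2.9579] [ 0.6681 -0.0868  0.0649] [ 0.7483  0.1724 -1.9828] [-0.1137  1.1792  0.0444]
scene 431 [ 0.6731 -0.0883  0.0048  0.0705  1.5752] 90.2497027026812 0.0010049738812567283
top 314 [ 0.6728 -0.0858  0.0017  0.0785  1.5677] 89.82128227593691 0.000970600183553506
```

>>> jog_arm(plan="0 0 -.01 0 0 0 0;0 0 -.02 0 0 0 0;0 0 -.02 0 0 0 0;0 0 -.02 0 0 0 0;0 0 -.02 0 0 0 0")

```text
clock: 8.05
tool_pos: [0.6685, -0.087, 0.0631]
tool_rot: [0.883, 0.032, 0.468, -0.017]
force: [0.7, -0.7, 3.5]
finger_gap: 0.01
grasp_force: 79.2
```

>>> jog_arm(plan="0 0 -.005 0 0 0 0;0 0 -.01 0 0 0 0;0 0 -.015 0 0 0 0;0 0 -.015 0 0 0 0;0 0 -.015 0 0 0 0")

```text
clock: 8.47
tool_pos: [0.6691, -0.0871, 0.063]
tool_rot: [0.882, 0.032, 0.469, -0.017]
force: [-5.5, -1.2, 11.6]
finger_gap: 0.0103
grasp_force: 80.3
```

>>> jog_arm(plan="0 0 .013 0 0 0 0;0 0 .013 0 0 0 20;0 0 .013 0 0 0 50;0 0 .013 0 0 0 100;0 0 .013 0 0 0 100")

```text
clock: 8.88
tool_pos: [0.6677, -0.0866, 0.0617]
tool_rot: [0.884, 0.032, 0.467, -0.018]
force: [-0.2, -0.4, 0.3]
finger_gap: 0.0525
grasp_force: 0.0
```

>>> jog_arm(plan="0 0 0 0 0 0 100;-.1 -.01 .07 0 0 0 100;-.3 -.02 .21 0 0 0 100;-.6 -.05 .43 0 0 0 100;-.9 -.07 .64 0 0 0 100")

```text
clock: 9.3
tool_pos: [0.5768, -0.0934, 0.1254]
tool_rot: [0.884, 0.032, 0.466, -0.018]
force: [-0.1, 0.3, 0.9]
finger_gap: 0.0854
grasp_force: 0.0
```

```bash
python3 - <<'E'
from up import *
s=arm.sense();print(s["clock"],s["joints"],s["tool_pos"],s["force"],s["wrist_torque"])
for n in ["scene","top"]: ci,im,p=upfit(n,(.6725,-.087,0.,.075))
E
```

```text
9.3 [-0.3314  0.1918 -1.1233 -0.6754  0.3326  2.9056] [ 0.5768 -0.0934  0.1254] [-0.135   0.2982  0.8879] [-0.0394  0.6651 -0.052 ]
scene 442 [ 0.6729 -0.0886  0.0024  0.0684  1.5696] 89.92975989565883 0.0010465742534554205
top 420 [ 0.6736 -0.0854  0.0003  0.066   1.5635] 89.58214005164588 0.0010766728895968774
```

```bash
python3 - <<'E'
from up import *
from scipy.spatial.transform import Rotation as Ro
s=arm.sense();R=Ro.from_quat(s["tool_rot"]); a=.0685+np.pi/2
T=np.array([[np.cos(a),np.sin(a),0],[np.sin(a),-np.cos(a),0],[0,0,-1]]).T
rv=(Ro.from_matrix(T)*R.inv()).as_rotvec();print(T,rv/2/np.pi,np.degrees(np.linalg.norm(rv)))
# two-stage: first pitch to down then yaw
z=R.as_matrix()[:,2]; ax=np.cross(z,[0,0,-1]);n=np.linalg.norm(ax);v=ax/n*np.arcsin(n);print("pitch",v/2/np.pi)
R1=Ro.from_rotvec(v)*R;print("yaw",(Ro.from_matrix(T)*R1.inv()).as_rotvec()/2/np.pi)
E
```

```text
[[-0.0684  0.9977  0.    ]
 [ 0.9977  0.0684  0.    ]
 [ 0.      0.     -1.    ]] [-0.1292  0.1121  0.2276] 102.51267043504356
pitch [-0.0113  0.1548  0.    ]
yaw [-0.      0.      0.2494]
```

>>> jog_arm(plan="0 0 .2 -.0014 .0198 0 100;0 0 .4 -.0029 .0396 0 100;0 0 .6 -.0043 .0594 0 100;0 0 .8 -.0058 .0792 0 100;0 0 1 -.0072 .099 0 100")

```text
clock: 9.82
tool_pos: [0.5836, -0.0953, 0.195]
tool_rot: [0.942, 0.032, 0.335, -0.014]
force: [0.8, -0.4, -0.3]
finger_gap: 0.0857
grasp_force: 0.0
```

>>> jog_arm(plan="0 0 .2 -.0014 .0198 0 100;0 0 .4 -.0029 .0396 0 100;.1 0 .5 -.0041 .0558 0 100;.2 0 .5 -.0041 .0558 0 100;.3 0 .5 -.0041 .0558 0 100")

```text
clock: 10.23
tool_pos: [0.6184, -0.0956, 0.2471]
tool_rot: [0.985, 0.034, 0.167, -0.006]
force: [0.6, 0.4, -0.3]
finger_gap: 0.0855
grasp_force: 0.0
```

>>> jog_arm(plan=".1 0 0 0 0 .0195 100;.2 0 0 0 0 .039 100;.3 0 0 0 0 .0585 100;.4 0 0 0 0 .078 100;.5 0 0 0 0 .0975 100")

```text
clock: 10.65
tool_pos: [0.6649, -0.0956, 0.2427]
tool_rot: [0.928, 0.332, 0.158, -0.058]
force: [-0.9, 0.1, -0.1]
finger_gap: 0.0858
grasp_force: 0.0
```

>>> jog_arm(plan=".05 .02 0 0 0 .0195 100;.1 .04 0 0 0 .039 100;.16 .065 0 0 0 .0585 100;.16 .065 0 0 0 .078 100;.16 .065 0 0 0 .0975 100")

```text
clock: 11.07
tool_pos: [0.681, -0.0892, 0.2422]
tool_rot: [0.785, 0.597, 0.133, -0.102]
force: [0.6, -0.7, 0.3]
finger_gap: 0.0854
grasp_force: 0.0
```

>>> jog_arm(plan="0 0 0 0 0 .0195 100;0 0 0 0 0 .039 100;0 0 0 0 0 .0544 100;0 0 0 0 0 .0544 100;0 0 0 0 0 .0544 100")

```text
clock: 11.48
tool_pos: [0.6812, -0.0891, 0.2421]
tool_rot: [0.675, 0.718, 0.113, -0.123]
force: [-0.4, -0.1, -0.3]
finger_gap: 0.085
grasp_force: 0.0
```

```bash
python3 - <<'E'
from up import *
from scipy.spatial.transform import Rotation as Ro
s=arm.sense();print(s["clock"],s["joints"],s["tool_pos"],s["force"],s["wrist_torque"])
R=Ro.from_quat(s["tool_rot"]).as_matrix();print(R, np.degrees(np.arctan2(R[1,1],R[0,1])))
upfit("scene",(.673,-.087,0.,.07));upfit("top",(.673,-.087,0.,.07))
ci,im,d=grab("wrist");cv2.imwrite("pics/w4.png",im);W=cloud(ci,d)
m=(abs(W[...,0]-.673)<.03)&(abs(W[...,1]+.087)<.05)&(abs(W[...,2]-.147)<.006)
P=W[m][:,:2];print(len(P),P.mean(0),W[m][:,2].mean()); print(cv2.minAreaRect(P.astype(np.float32)))
E
```

```text
11.4833 [-0.2685  0.6215  0.5756  1.6414  0.3166  1.2219] [ 0.6812 -0.0891  0.2421] [-0.3874 -0.1451 -0.2539] [-0.3332 -0.0368  0.0333]
[[-0.0577  0.998  -0.0239]
 [ 0.9421  0.0624  0.3295]
 [ 0.3304 -0.0035 -0.9439]] 3.5751670233510935
scene 445 [ 0.6733 -0.0887  0.0024  0.0795  1.5702] 89.9642411251534 0.0009588275164947591
top 360 [ 0.6735 -0.0848  0.      0.0343  1.5683] 89.85777826389366 0.0009914389888437316
3059 [ 0.676  -0.0864] 0.14554583842868482
((0.6758760809898376, -0.08640626072883606), (0.016016919165849686, 0.0830128937959671), 4.33160924911499)
```

View pics/w4.png

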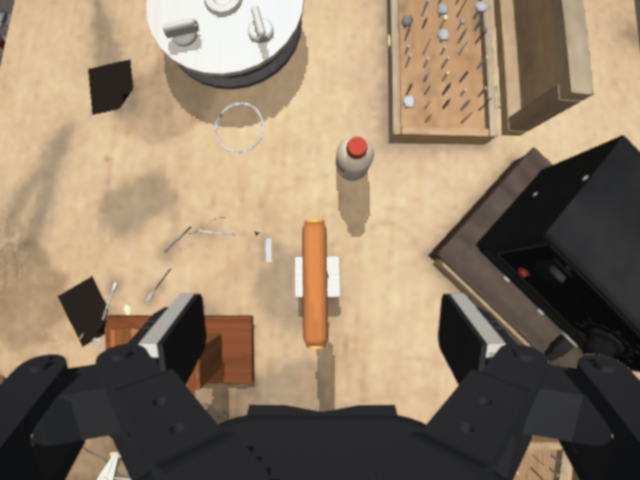

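>>> jog_arm(plan="-.07 .025 0 -.0178 -.0013 .001 100;-.07 .025 0 -.0357 -.0026 .001 100;-.07 .025 0 -.0535 -.0039 .0015 100;-.07 .025 0 -.0535 -.0039 .0015 100;-.07 .025 0 -.0535 -.0039 .0015 100")

```text
clock: 12.05
tool_pos: [0.6732, -0.0847, 0.2457]
tool_rot: [0.68, 0.733, 0.0, 0.0]
force: [-0.1, -1.1, -0.2]
finger_gap: 0.0854
grasp_force: 0.0
```

```bash
cat > st.py <<'E'
from up import *
from scipy.spatial.transform import Rotation as Ro
s=arm.sense();R=Ro.from_quat(s["tool_rot"]).as_matrix()
print(round(s["clock"],2),s["joints"],s["tool_pos"],"F",s["force"],"M",s["wrist_torque"],"z",R[:,2],"yaw",np.degrees(np.arctan2(R[1,1],R[0,1])),s["finger_gap"])
E
python3 - <<'E'
from st import *
ci,im,d=grab("wrist");W=cloud(ci,d)
m=(abs(W[...,0]-.673)<.03)&(abs(W[...,1]+.087)<.05)&(abs(W[...,2]-.147)<.006)
P=W[m][:,:2];print(len(P),P.mean(0),W[m][:,2].mean()); print(cv2.minAreaRect(P.astype(np.float32)))
E
```

```text
12.05 [-0.1254  0.5135  0.4383  1.4949  0.0003  1.3698] [ 0.6732 -0.0847  0.2457] F [-0.0552 -1.1319 -0.2393] M [0.009  0.0663 0.0058] z [ 0.0008  0.0002 -1.    ] yaw 4.331437151779033 0.08536230565715747
2951 [ 0.6757 -0.0838] 0.14558032179477348
((0.676180362701416, -0.086432546377182), (0.015651848167181015, 0.08328491449356079), 4.004899501800537)
```

>>> jog_arm(plan=".016 -.02 -.2 0 0 0 100;.016 -.02 -.4 0 0 0 100;.016 -.02 -.6 0 0 0 100;.016 -.02 -.7 0 0 0 100;.016 -.02 -.8 0 0 0 60")

```text
clock: 12.52
tool_pos: [0.6746, -0.0896, 0.1631]
tool_rot: [0.681, 0.732, -0.001, -0.001]
force: [-0.1, 0.1, -0.4]
finger_gap: 0.0753
grasp_force: 0.0
```

>>> jog_arm(plan="0 0 -.1 0 0 0 60;0 0 -.22 0 0 0 50;0 0 -.22 0 0 0 40;0 0 -.22 0 0 0 30;0 0 -.22 0 0 0 25")

```text
clock: 12.93
tool_pos: [0.6755, -0.0887, 0.1434]
tool_rot: [0.68, 0.733, -0.0, 0.0]
force: [0.5, -0.2, 1.1]
finger_gap: 0.0216
grasp_force: 0.0
```

>>> jog_arm(plan="0 0 0 0 0 0 20;0 0 0 0 0 0 15;0 0 0 0 0 0 0;0 0 0 0 0 0 0;0 0 0 0 0 0 0", newtons=60)

```text
clock: 13.35
tool_pos: [0.6757, -0.0886, 0.1438]
tool_rot: [0.68, 0.733, -0.0, 0.001]
force: [-1.2, -0.2, 5.6]
finger_gap: 0.0135
grasp_force: 59.1
```

>>> jog_arm(plan="0 0 0 0 0 0 0;0 0 0 0 0 0 0;0 0 0 0 0 0 0;0 0 0 0 0 0 0;0 0 0 0 0 0 0", newtons=100)

```text
clock: 13.77
tool_pos: [0.6758, -0.0887, 0.144]
tool_rot: [0.68, 0.733, -0.0, 0.001]
force: [-1.1, -0.1, 6.7]
finger_gap: 0.0123
grasp_force: 98.1
```

>>> jog_arm(plan="0 0 .2 0 0 0 0;0 0 .4 0 0 0 0;0 0 .6 0 0 0 0;0 0 .8 0 0 0 0;0 0 1 0 0 0 0")

```text
clock: 14.18
tool_pos: [0.6748, -0.0884, 0.2432]
tool_rot: [0.68, 0.733, -0.001, -0.0]
force: [0.3, -0.1, -1.1]
finger_gap: 0.0119
grasp_force: 98.7
```

```bash
python3 - <<'E'
from st import *
x,y,z=s["tool_pos"]
for n in ["scene","top"]: upfit(n,(x,y,z-.143,.07))
ci,im,d=grab("wrist");W=cloud(ci,d);np.savez("w5.npz",im=im,W=W)
E
```

```text
14.18 [-0.1298  0.52    0.4433  1.4959 -0.0012  1.3665] [ 0.6748 -0.0884  0.2432] F [ 0.2624 -0.0751 -1.1326] M [ 0.053  -0.0744  0.0105] z [-0.002  -0.0009 -1.    ] yaw 4.268522585646568 0.01187842976403998
scene 508 [ 0.6722 -0.0885  0.1035  0.0671  1.5748] 90.23180440807828 0.0013183223728086661
top 0 [ 0.6748 -0.0884  0.1002  0.07    1.57  ] 89.95437383553924 nan
  return _methods._mean(a, axis=axis, dtype=dtype,
  ret = ret.dtype.type(ret / rcount)
```

>>> jog_arm(plan="-.2 .15 .1 0 0 0 0;-.4 .4 .2 0 0 0 0;-.6 .6 .3 0 0 0 0;-.8 .8 .3 0 0 0 0;-1 1 .3 0 0 0 0")

```text
clock: 14.75
tool_pos: [0.5737, 0.0122, 0.271]
tool_rot: [0.68, 0.733, -0.001, -0.001]
force: [-0.0, 0.8, -2.8]
finger_gap: 0.0118
grasp_force: 98.7
```

>>> jog_arm(plan="0 .2 0 0 0 0 0;0 .38 0 0 0 0 0;0 .38 0 0 0 0 0;0 .38 0 0 0 0 0;0 .38 0 0 0 0 0")

```text
clock: 15.17
tool_pos: [0.5747, 0.0492, 0.2712]
tool_rot: [0.68, 0.733, -0.002, -0.001]
force: [0.2, -0.6, -2.8]
finger_gap: 0.0121
grasp_force: 98.7
```

```bash
cat > scr.py <<'E'
from up import *
def screws(W):
    R=[]
    c0=np.array([[.6055,.1422],[.5261,.2094],[.5996,.2157],[.5327,.1353]])
    for n,c in zip("ACDB",c0):
        m=(np.hypot(W[...,0]-c[0],W[...,1]-c[1])<.024)&(W[...,2]>.0565)&(W[...,2]<.075)
        P=W[m]
        if len(P)<10: print(n,"few");continue
        P=P[P[:,2]>np.percentile(P[:,2],95)-.006]
        (rc,sz,an)=cv2.minAreaRect(P[:,:2].astype(np.float32)); w,v=np.linalg.eigh(np.cov(P[:,:2].T))
        print(n,len(P),P.mean(0),"rect",np.array(rc),np.array(sz),"ang",np.degrees(np.arctan2(v[1,1],v[0,1]))%180)
E
python3 - <<'E'
from scr import *
import st
ci,im,d=grab("wrist");W=cloud(ci,d);cv2.imwrite("pics/w6.png",im);np.savez("w6.npz",im=im,W=W)
screws(W)
E
```

```text
15.17 [ 0.086   0.3235  0.2015  1.4521 -0.0012  1.5821] [0.5747 0.0492 0.2712] F [ 0.2027 -0.5791 -2.7847] M [-0.0087  0.0038  0.0371] z [-0.0032 -0.0015 -1.    ] yaw 4.278680350665912 0.012135326647997524
A 357 [0.6076 0.1415 0.0644] rect [0.6079 0.1419] [0.0081 0.0321] ang 110.50968109538596
C 273 [0.5299 0.2026 0.0644] rect [0.5298 0.2032] [0.0081 0.022 ] ang 103.14251281404819
D 397 [0.6007 0.2136 0.0643] rect [0.6018 0.2146] [0.0324 0.0082] ang 16.332914963379693
B 338 [0.5348 0.1352 0.0645] rect [0.5345 0.1353] [0.0313 0.0075] ang 15.350894015866032
```

View pics/w6.png

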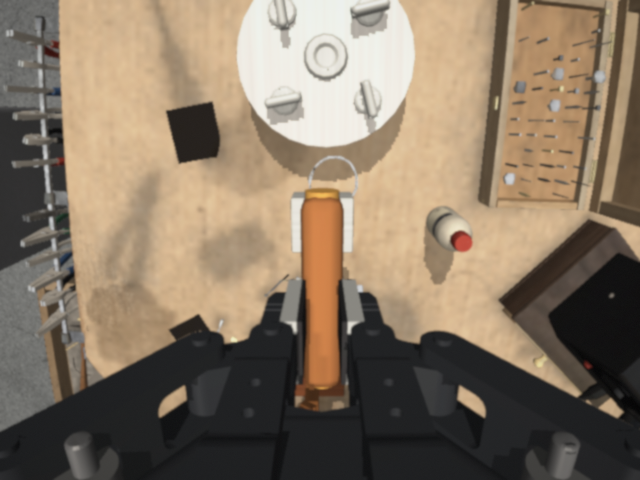

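>>> jog_arm(plan=".1 .25 0 0 0 .018 0;.2 .5 0 0 0 .036 0;.339 .75 0 0 0 .045 0;.339 .9 0 0 0 .045 0;.339 .908 0 0 0 .045 0")

```text
clock: 15.63
tool_pos: [0.6094, 0.1421, 0.2712]
tool_rot: [0.57, 0.822, -0.001, -0.001]
force: [-1.4, -1.1, -3.9]
finger_gap: 0.0122
grasp_force: 98.7
```

>>> jog_arm(plan="0 0 -.2 0 0 0 0;0 0 -.4 0 0 0 0;0 0 -.5 0 0 0 0;0 0 -.5 0 0 0 0;0 0 -.5 0 0 0 0")

```text
clock: 16.05
tool_pos: [0.6087, 0.1394, 0.2224]
tool_rot: [0.571, 0.821, -0.001, -0.0]
force: [0.9, 0.0, -1.7]
finger_gap: 0.0117
grasp_force: 98.7
```

```bash
python3 - <<'E'
from scr import *
import st
ci,im,d=grab("scene");c=proj(ci,[.6079,.1419,.09])[0].astype(int);x,y=c-60
cv2.imwrite("pics/s7.png",cv2.resize(im[y:y+120,x:x+120],None,fx=4,fy=4,interpolation=2))
E
```

```text
16.05 [ 0.2257  0.4173  0.2211  1.3769 -0.0013  1.4408] [0.6087 0.1394 0.2224] F [ 0.875   0.0182 -1.6612] M [ 0.0138  0.0095 -0.0258] z [-0.002  -0.0018 -1.    ] yaw 20.38348383615586 0.011677657188619284
```

View pics/s7.png

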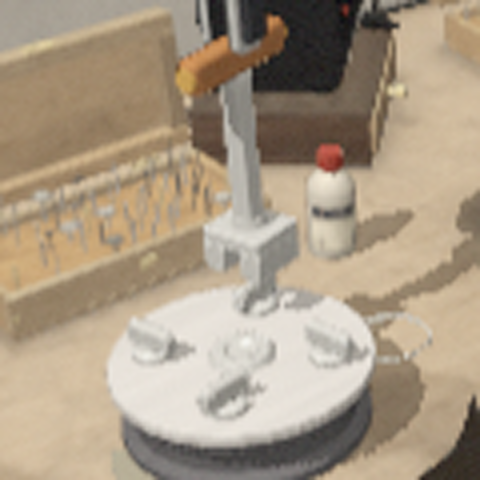

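>>> jog_arm(plan="0 0 -.07 0 0 0 0;0 0 -.14 0 0 0 0;0 0 -.2 0 0 0 0;0 0 -.26 0 0 0 0;0 0 -.26 0 0 0 0")

```text
clock: 16.52
tool_pos: [0.6088, 0.1402, 0.1957]
tool_rot: [0.57, 0.821, -0.001, -0.0]
force: [-0.4, 1.9, 1.3]
finger_gap: 0.0116
grasp_force: 104.7
```

```bash
python3 st.py
```

```text
16.52 [ 0.2269  0.4254  0.1655  1.3128 -0.0012  1.4405] [0.6088 0.1402 0.1957] F [-0.3529  1.8935  1.3228] M [-0.0232  0.0753  0.2563] z [-0.0015 -0.0016 -1.    ] yaw 20.465768007162055 0.011615817402170337
```

>>> jog_arm(plan="0 0 0 0 0 -.0195 0;0 0 0 0 0 -.039 0;-.005 0 0 0 0 -.0585 0;-.01 0 0 0 0 -.078 0;-.013 0 0 0 0 -.0975 0")

```text
clock: 16.93
tool_pos: [0.6083, 0.1403, 0.1965]
tool_rot: [0.793, 0.609, -0.0, 0.0]
force: [2.5, -1.9, -3.8]
finger_gap: 0.0123
grasp_force: 109.5
```

>>> jog_arm(plan="0 0 0 0 0 -.0065 0;0 0 0 0 0 -.0065 0;0 0 0 0 0 -.0065 0;0 0 0 0 0 -.0065 0;0 0 0 0 0 -.0065 0")

```text
clock: 17.35
tool_pos: [0.608, 0.1403, 0.1966]
tool_rot: [0.803, 0.595, -0.001, -0.0]
force: [2.2, -0.4, -2.8]
finger_gap: 0.0119
grasp_force: 109.6
```

```bash
python3 st.py
```

```text
17.35 [ 0.2269  0.4231  0.1643  1.3131 -0.0002  2.0927] [0.608  0.1403 0.1966] F [ 2.2131 -0.4176 -2.8197] M [-0.1146 -0.8365  0.033 ] z [-0.001  -0.0005 -1.    ] yaw -16.906406247403662 0.011927445507805282
```

>>> jog_arm(plan="0 0 .2 0 0 0 0;0 0 .42 0 0 0 0;0 0 .42 0 0 .02 0;-.2 .2 .42 0 0 .04 0;-.4 .4 .42 0 0 .06 0")

```text
clock: 17.77
tool_pos: [0.5674, 0.1799, 0.2383]
tool_rot: [0.677, 0.736, -0.001, -0.0]
force: [-0.9, 1.6, -2.3]
finger_gap: 0.0117
grasp_force: 109.7
```

>>> jog_arm(plan="-.2 .2 0 0 0 .019 0;-.39 .26 0 0 0 .023 0;-.39 .26 0 0 0 .023 0;-.39 .26 0 0 0 .023 0;-.39 .26 0 0 0 .023 0")

```text
clock: 18.18
tool_pos: [0.5288, 0.2062, 0.2387]
tool_rot: [0.624, 0.781, -0.001, 0.0]
force: [0.4, 0.2, -2.1]
finger_gap: 0.0118
grasp_force: 109.7
```

```bash
python3 - <<'E'
from scr import *
import st
for n in ["top","scene"]:
    ci,im,d=grab(n);print(n);screws(cloud(ci,d))
E
```

```text
18.18 [ 0.3722  0.3115  0.1016  1.3622 -0.0008  1.7199] [0.5288 0.2062 0.2387] F [ 0.4358  0.2169 -2.0725] M [-0.0165  0.0181  0.0425] z [-0.001  -0.0012 -1.    ] yaw 12.784666076628266 0.011821334208905633
top
A 36 [0.6059 0.1429 0.0647] rect [0.6061 0.143 ] [0.0298 0.0076] ang 80.44675161708966
C 12 [0.5287 0.199  0.0652] rect [0.5291 0.1987] [0.0054 0.01  ] ang 84.07075455066601
D 29 [0.6002 0.2163 0.0655] rect [0.5999 0.2165] [0.031  0.0076] ang 17.915249967195024
B 33 [0.533  0.1362 0.0655] rect [0.5339 0.1365] [0.0297 0.0075] ang 14.487528010208536
scene
A 27 [0.6023 0.1354 0.0661] rect [0.6039 0.1365] [0.0227 0.0086] ang 79.28502356507258
C 46 [0.5235 0.2083 0.0658] rect [0.5238 0.2075] [0.0096 0.0297] ang 102.311021607287
D 31 [0.5989 0.215  0.0662] rect [0.598 0.215] [0.0297 0.0076] ang 14.170037670662595
B 42 [0.529  0.1346 0.0654] rect [0.531 0.135] [0.0326 0.009 ] ang 18.281663506144724
```

>>> jog_arm(plan="0 0 -.1 0 0 0 0;0 0 -.2 0 0 0 0;0 0 -.28 0 0 0 0;0 0 -.36 0 0 0 0;0 0 -.425 0 0 0 0")

```text
clock: 18.7
tool_pos: [0.529, 0.2061, 0.1949]
tool_rot: [0.624, 0.781, -0.001, 0.0]
force: [-1.1, -3.1, 41.6]
finger_gap: 0.0118
grasp_force: 115.8
```

>>> jog_arm(plan="0 0 0 0 0 0 0;0 0 0 0 0 0 0;0 0 0 0 0 0 0;0 0 0 0 0 0 0;0 0 0 0 0 0 0")

```text
clock: 19.12
tool_pos: [0.5288, 0.2062, 0.1958]
tool_rot: [0.624, 0.781, -0.001, -0.0]
force: [2.2, -0.9, -1.3]
finger_gap: 0.0119
grasp_force: 109.7
```

>>> jog_arm(plan="0 0 .005 0 0 -.0195 0;0 0 .005 0 0 -.039 0;-.005 0 .005 0 0 -.0585 0;-.01 0 .005 0 0 -.078 0;-.01 0 .005 0 0 -.083 0")

```text
clock: 19.53
tool_pos: [0.5279, 0.2061, 0.1962]
tool_rot: [0.806, 0.591, -0.001, 0.0]
force: [2.9, 0.3, -4.3]
finger_gap: 0.0117
grasp_force: 109.5
```

>>> jog_arm(plan="0 0 0 0 0 0 0;0 0 .1 0 0 0 0;0 0 .25 0 0 0 0;0 0 .42 0 0 0 0;0 0 .42 0 0 .02 0")

```text
clock: 19.95
tool_pos: [0.5282, 0.2067, 0.2421]
tool_rot: [0.766, 0.643, 0.001, -0.0]
force: [0.8, -0.1, -2.3]
finger_gap: 0.0123
grasp_force: 109.7
```

```bash
python3 - <<'E'
from scr import *
import st
for n in ["scene"]:
    ci,im,d=grab(n);print(n);screws(cloud(ci,d))
x,y,z=st.s["tool_pos"];upfit("scene",(x,y,z-.1445,.0))
E
```

```text
19.95 [0.3727 0.3078 0.1049 1.3664 0.0005 2.117 ] [0.5282 0.2067 0.2421] F [ 0.7659 -0.0747 -2.346 ] M [ 0.0049 -0.0349  0.0028] z [ 0.0012  0.001  -1.    ] yaw -9.94256587203082 0.012256504170617903
scene
A 32 [0.6029 0.1379 0.0658] rect [0.6029 0.1381] [0.0263 0.0105] ang 86.99421695054261
C 50 [0.5238 0.2075 0.0657] rect [0.524  0.2075] [0.0307 0.0085] ang 81.68334447842932
D 33 [0.5973 0.214  0.0663] rect [0.5981 0.2143] [0.0311 0.008 ] ang 15.046407140300715
B 38 [0.5294 0.135  0.0661] rect [0.53   0.1352] [0.0321 0.0088] ang 17.38957304312612
scene 865 [ 0.5241  0.2181  0.1002 -0.1858  1.5502] 88.81836449954749 0.00155560593738642
```

>>> jog_arm(plan=".15 .017 0 0 0 .0195 0;.3 .034 0 0 0 .039 0;.45 .05 0 0 0 .0585 0;.6 .07 0 0 0 .078 0;.755 .085 0 0 0 .0975 0")

```text
clock: 20.47
tool_pos: [0.6031, 0.2148, 0.238]
tool_rot: [0.535, 0.845, -0.001, -0.001]
force: [-0.1, 0.9, -2.5]
finger_gap: 0.0116
grasp_force: 109.7
```

>>> jog_arm(plan="0 0 0 0 0 .0195 0;0 0 0 0 0 .039 0;0 0 0 0 0 .0585 0;0 0 0 0 0 .078 0;0 0 0 0 0 .0975 0")

```text
clock: 20.88
tool_pos: [0.6025, 0.2147, 0.2378]
tool_rot: [0.255, 0.967, -0.001, -0.001]
force: [0.4, 0.4, -3.0]
finger_gap: 0.0117
grasp_force: 109.7
```

>>> jog_arm(plan="0 0 0 0 0 .0195 0;0 0 0 0 0 .039 0;0 0 0 0 0 .0585 0;0 0 0 0 0 .078 0;0 0 0 0 0 .0975 0")

```text
clock: 21.3
tool_pos: [0.6025, 0.2147, 0.238]
tool_rot: [-0.048, 0.999, -0.001, -0.001]
force: [1.3, -0.5, -2.8]
finger_gap: 0.0119
grasp_force: 109.7
```

>>> jog_arm(plan="0 0 0 0 0 .0195 0;0 0 0 0 0 .03 0;0 0 0 0 0 .03 0;0 0 0 0 0 .03 0;0 0 0 0 0 .03 0")

```text
clock: 21.72
tool_pos: [0.6029, 0.2147, 0.2383]
tool_rot: [-0.139, 0.99, -0.001, 0.0]
force: [0.4, -1.3, -2.5]
finger_gap: 0.0123
grasp_force: 109.7
```

```bash
python3 - <<'E'
from scr import *
import st
for n in ["top"]:
    ci,im,d=grab(n);print(n);screws(cloud(ci,d))
E
```

```text
21.72 [ 0.3427  0.4408  0.2988  1.4287 -0.0013  0.0641] [0.6029 0.2147 0.2383] F [ 0.3675 -1.3283 -2.5486] M [ 0.0446 -0.0423 -0.0052] z [ 0.0005 -0.0012 -1.    ] yaw 105.9618561286038 0.01225102325146773
top
A 36 [0.6059 0.1431 0.0646] rect [0.6059 0.1427] [0.029  0.0078] ang 81.09007479220018
C 26 [0.5264 0.2103 0.0661] rect [0.5265 0.211 ] [0.0264 0.0073] ang 81.16278385642823
D few
B 38 [0.5321 0.1362 0.0642] rect [0.5326 0.1364] [0.0316 0.0074] ang 15.754750362924398
```

>>> jog_arm(plan=".005 .003 -.12 0 0 0 0;.005 .003 -.22 0 0 0 0;.005 .003 -.3 0 0 0 0;.005 .003 -.36 0 0 0 0;.005 .003 -.41 0 0 0 0")

```text
clock: 22.18
tool_pos: [0.6033, 0.2153, 0.1966]
tool_rot: [-0.14, 0.99, -0.0, 0.0]
force: [-0.3, 1.0, -1.3]
finger_gap: 0.0118
grasp_force: 109.8
```

>>> jog_arm(plan="0 0 -.007 0 0 0 0;0 0 -.007 0 0 0 0;0 0 -.007 0 0 0 0;0 0 -.007 0 0 0 0;0 0 -.007 0 0 0 0")

```text
clock: 22.6
tool_pos: [0.6037, 0.2151, 0.197]
tool_rot: [-0.141, 0.99, -0.0, 0.001]
force: [-0.9, 2.6, -4.4]
finger_gap: 0.0117
grasp_force: 109.5
```

>>> jog_arm(plan="0 0 0 0 0 -.0195 0;0 0 0 0 0 -.039 0;0 -.005 0 0 0 -.0585 0;0 -.01 0 0 0 -.078 0;0 -.01 0 0 0 -.0917 0")

```text
clock: 23.02
tool_pos: [0.6039, 0.2143, 0.197]
tool_rot: [0.15, 0.989, -0.0, 0.001]
force: [-1.0, 2.5, -3.6]
finger_gap: 0.0115
grasp_force: 109.5
```

>>> jog_arm(plan="0 0 0 0 0 0 0;0 0 .1 0 0 0 0;0 0 .25 0 0 0 0;0 0 .42 0 0 0 0;0 0 .42 0 0 .02 0")

```text
clock: 23.43
tool_pos: [0.605, 0.2138, 0.2432]
tool_rot: [0.084, 0.996, -0.0, 0.003]
force: [1.0, -0.7, -2.4]
finger_gap: 0.0119
grasp_force: 109.7
```

>>> jog_arm(plan="-.15 -.15 0 0 0 .0195 0;-.3 -.3 0 0 0 .039 0;-.45 -.45 0 0 0 .0585 0;-.6 -.6 0 0 0 .0703 0;-.673 -.782 0 0 0 .0703 0")

```text
clock: 23.85
tool_pos: [0.5349, 0.1349, 0.24]
tool_rot: [-0.14, 0.99, -0.001, 0.001]
force: [0.9, -0.2, -2.9]
finger_gap: 0.0126
grasp_force: 109.7
```

>>> jog_arm(plan="0 0 0 0 0 0 0;0 0 0 0 0 0 0;0 0 0 0 0 0 0;0 0 0 0 0 0 0;0 0 0 0 0 0 0")

```text
clock: 24.27
tool_pos: [0.5368, 0.1363, 0.2388]
tool_rot: [-0.136, 0.991, -0.001, 0.001]
force: [0.1, 0.4, -1.2]
finger_gap: 0.0119
grasp_force: 109.7
```

```bash
python3 - <<'E'
from scr import *
import st
for n in ["top"]:
    ci,im,d=grab(n);print(n);screws(cloud(ci,d))
E
```

```text
24.27 [ 0.2495  0.2857  0.0651  1.3491 -0.0015 -0.0243] [0.5368 0.1363 0.2388] F [ 0.0935  0.4421 -1.2183] M [ 0.0905 -0.0223 -0.0041] z [ 0.0014 -0.0012 -1.    ] yaw 105.6869278621142 0.011925444584299423
top
A 26 [0.6063 0.1422 0.0655] rect [0.6063 0.1417] [0.0262 0.0071] ang 78.83230451538773
C few
D few
B few
```

>>> jog_arm(plan="0 -.004 -.12 0 0 0 0;0 -.004 -.22 0 0 0 0;0 -.004 -.3 0 0 0 0;0 -.004 -.36 0 0 0 0;0 -.004 -.415 0 0 0 0")

```text
clock: 24.73
tool_pos: [0.5361, 0.1357, 0.1964]
tool_rot: [-0.136, 0.991, -0.0, 0.0]
force: [-0.5, 1.8, -1.9]
finger_gap: 0.0117
grasp_force: 109.7
```

>>> jog_arm(plan="0 0 -.005 0 0 0 0;0 0 -.005 0 0 0 0;0 0 -.005 0 0 0 0;0 0 -.005 0 0 0 0;0 0 -.005 0 0 0 0")

```text
clock: 25.15
tool_pos: [0.5366, 0.1356, 0.1971]
tool_rot: [-0.136, 0.991, -0.0, 0.001]
force: [-0.6, 2.3, -1.5]
finger_gap: 0.012
grasp_force: 109.6
```

>>> jog_arm(plan="0 0 0 0 0 -.0195 0;0 0 0 0 0 -.039 0;0 -.005 0 0 0 -.0585 0;0 -.01 0 0 0 -.078 0;0 -.01 0 0 0 -.0908 0")

```text
clock: 25.57
tool_pos: [0.5367, 0.1347, 0.1971]
tool_rot: [0.151, 0.988, -0.0, 0.001]
force: [1.7, 3.0, -2.2]
finger_gap: 0.0118
grasp_force: 109.6
```

>>> jog_arm(plan="0 0 0 0 0 0 0;0 0 0 0 0 0 0;0 0 0 0 0 0 0;0 0 0 0 0 0 0;0 0 0 0 0 0 0")

```text
clock: 25.98
tool_pos: [0.5365, 0.1345, 0.1969]
tool_rot: [0.148, 0.989, -0.001, 0.001]
force: [0.1, 3.0, -1.7]
finger_gap: 0.0115
grasp_force: 109.7
```

```bash
python3 - <<'E'
from scr import *
import st
for n in ["top","scene"]:
    ci,im,d=grab(n);print(n);screws(cloud(ci,d))
E
```

```text
25.98 [ 0.2465  0.3001 -0.0222  1.2479 -0.0016  0.543 ] [0.5365 0.1345 0.1969] F [ 0.1496  3.0004 -1.6882] M [ 1.0061 -0.3309  0.0403] z [ 0.0009 -0.0014 -1.    ] yaw 73.01474930041051 0.011521423873180269
top
A 25 [0.6054 0.1382 0.0648] rect [0.6054 0.1392] [0.0228 0.0071] ang 79.05673728961396
C few
D few
B 5 [0.5175 0.1234 0.0733] rect [0.5175 0.1226] [0.0058 0.0183] ang 141.7420635535952
scene
A 34 [0.6028 0.1393 0.0662] rect [0.6033 0.1399] [0.0297 0.0089] ang 83.81658475355745
C 47 [0.5235 0.2084 0.0661] rect [0.5236 0.2079] [0.0309 0.0088] ang 82.48048686024245
D 30 [0.5964 0.2141 0.0667] rect [0.5961 0.2135] [0.0076 0.0309] ang 172.11817064538786
B 16 [0.5281 0.1494 0.0702] rect [0.5248 0.1487] [0.0408 0.0151] ang 21.92727102049915
```

>>> jog_arm(plan="0 0 0 0 0 -.0195 0;0 0 0 0 0 -.039 0;0 -.005 0 0 0 -.0585 0;-.005 -.01 0 0 0 -.075 0;-.005 -.01 0 0 0 -.09 0")

```text
clock: 26.5
tool_pos: [0.5362, 0.1333, 0.1969]
tool_rot: [0.421, 0.907, -0.001, 0.0]
force: [1.6, 2.2, -2.3]
finger_gap: 0.0121
grasp_force: 109.7
```

>>> jog_arm(plan="0 0 0 0 0 -.0045 0;0 0 0 0 0 -.0045 0;0 0 0 0 0 -.0045 0;0 0 0 0 0 -.0045 0;0 0 0 0 0 -.0045 0")

```text
clock: 26.92
tool_pos: [0.5361, 0.1334, 0.1969]
tool_rot: [0.431, 0.903, -0.001, 0.0]
force: [2.1, 1.9, -2.4]
finger_gap: 0.0117
grasp_force: 109.9
```

```bash
python3 st.py
```

```text
26.92 [ 0.2448  0.2996 -0.023   1.2486 -0.0016  1.1352] [0.5361 0.1334 0.1969] F [ 2.1187  1.9087 -2.3762] M [ 0.6738 -0.7567  0.4289] z [-0.     -0.0016 -1.    ] yaw 38.98398508225162 0.011740213312911165
```

>>> jog_arm(plan="0 0 0 0 0 .01 0;0 0 .15 0 0 .01 0;0 0 .3 0 0 .01 0;0 0 .42 0 0 .01 0;0 0 .42 0 0 .03 0")

```text
clock: 27.33
tool_pos: [0.5362, 0.1331, 0.2409]
tool_rot: [0.346, 0.938, -0.001, 0.001]
force: [-0.3, 0.0, -1.6]
finger_gap: 0.0118
grasp_force: 109.7
```

>>> jog_arm(plan=".15 .15 0 0 0 .0195 0;.3 .3 0 0 0 .039 0;.45 .45 0 0 0 .0585 0;.6 .7 0 0 0 .078 0;.677 .81 0 0 0 .0867 0")

```text
clock: 27.75
tool_pos: [0.6044, 0.2159, 0.2379]
tool_rot: [0.076, 0.997, -0.001, -0.0]
force: [-1.0, -1.0, -4.1]
finger_gap: 0.0119
grasp_force: 109.7
```

>>> jog_arm(plan="0 0 0 0 0 0 0;0 0 0 0 0 0 0;0 0 0 0 0 0 0;0 0 0 0 0 0 0;0 0 0 0 0 0 0")

```text
clock: 28.17
tool_pos: [0.6032, 0.2136, 0.2391]
tool_rot: [0.08, 0.997, -0.001, 0.0]
force: [-0.1, -0.5, -2.2]
finger_gap: 0.0119
grasp_force: 109.7
```

```bash
python3 - <<'E'
from scr import *
import st
for n in ["top","scene"]:
    ci,im,d=grab(n);print(n);screws(cloud(ci,d))
E
```

```text
28.17 [ 0.3412  0.4404  0.3004  1.4307 -0.0019  0.5015] [0.6032 0.2136 0.2391] F [-0.0923 -0.5088 -2.229 ] M [ 0.0141 -0.0839  0.0599] z [ 0.0007 -0.0018 -1.    ] yaw 80.81353408599247 0.011913599539593476
top
A 28 [0.6065 0.1442 0.0655] rect [0.606  0.1433] [0.0288 0.0078] ang 81.42392204832477
C 36 [0.5266 0.2098 0.0653] rect [0.5268 0.2101] [0.0299 0.0073] ang 78.45114766985706
D few
B 21 [0.5314 0.1375 0.0669] rect [0.5309 0.137 ] [0.0072 0.0255] ang 141.16445434983837
scene
A 40 [0.603  0.1404 0.0657] rect [0.6033 0.1401] [0.03   0.0096] ang 81.90064357930005
C 45 [0.5239 0.2078 0.066 ] rect [0.5247 0.2076] [0.0305 0.0082] ang 79.92049024689217
D 33 [0.5959 0.2139 0.066 ] rect [0.5974 0.2131] [0.0072 0.0316] ang 172.08032213496452
B 32 [0.5297 0.1347 0.0662] rect [0.5315 0.1336] [0.0073 0.033 ] ang 140.08875467831382
```

>>> jog_arm(plan=".005 .006 -.12 0 0 0 0;.005 .006 -.22 0 0 0 0;.005 .006 -.3 0 0 0 0;.005 .006 -.36 0 0 0 0;.005 .006 -.415 0 0 0 0")

```text
clock: 28.68
tool_pos: [0.6039, 0.2151, 0.1965]
tool_rot: [0.079, 0.997, -0.001, 0.0]
force: [0.1, 1.1, -1.9]
finger_gap: 0.0123
grasp_force: 109.7
```

>>> jog_arm(plan="0 0 -.005 0 0 0 0;0 0 -.005 0 0 0 0;0 0 -.005 0 0 0 0;0 0 -.005 0 0 0 0;0 0 -.005 0 0 0 0")

```text
clock: 29.1
tool_pos: [0.6042, 0.2151, 0.1971]
tool_rot: [0.079, 0.997, -0.001, 0.001]
force: [-0.4, 0.8, -3.4]
finger_gap: 0.0116
grasp_force: 109.6
```

>>> jog_arm(plan="0 0 0 0 0 -.0195 0;0 0 0 0 0 -.039 0;0 -.005 0 0 0 -.0585 0;-.005 -.01 0 0 0 -.078 0;-.005 -.01 0 0 0 -.0975 0")

```text
clock: 29.52
tool_pos: [0.6039, 0.2142, 0.1971]
tool_rot: [0.379, 0.925, -0.0, 0.0]
force: [0.9, 1.4, -2.6]
finger_gap: 0.0118
grasp_force: 109.6
```

>>> jog_arm(plan="0 0 0 0 0 -.01 0;0 0 0 0 0 -.0185 0;0 0 0 0 0 -.0185 0;0 0 0 0 0 -.0185 0;0 0 0 0 0 -.0185 0")

```text
clock: 29.93
tool_pos: [0.6039, 0.2141, 0.197]
tool_rot: [0.429, 0.904, -0.001, 0.0]
force: [1.1, 1.6, -1.8]
finger_gap: 0.0118
grasp_force: 109.8
```

```bash
python3 st.py
```

```text
29.93 [ 0.3414  0.452   0.2124  1.3313 -0.0014  1.2272] [0.6039 0.2141 0.197 ] F [ 1.0699  1.5616 -1.8494] M [ 0.3706 -0.474   0.3404] z [ 0.0003 -0.0014 -1.    ] yaw 39.245878702709355 0.011837199998781727
```

>>> jog_arm(plan="0 0 0 0 0 .01 0;0 0 .15 0 0 .01 0;0 0 .3 0 0 .01 0;0 0 .42 0 0 .01 0;0 0 .42 0 0 -.008 0")

```text
clock: 30.35
tool_pos: [0.6042, 0.214, 0.2415]
tool_rot: [0.451, 0.893, 0.0, 0.001]
force: [1.2, 1.0, -2.9]
finger_gap: 0.0118
grasp_force: 109.7
```

>>> jog_arm(plan="0 -.15 0 0 0 -.0195 0;0 -.3 0 0 0 -.039 0;.037 -.5 0 0 0 -.0585 0;.037 -.65 0 0 0 -.078 0;.037 -.742 0 0 0 -.0975 0")

```text
clock: 30.77
tool_pos: [0.607, 0.138, 0.2388]
tool_rot: [0.702, 0.712, -0.001, -0.0]
force: [-0.2, 0.9, -2.3]
finger_gap: 0.0121
grasp_force: 109.6
```

>>> jog_arm(plan="0 0 0 0 0 -.0195 0;0 0 0 0 0 -.0298 0;0 0 0 0 0 -.0298 0;0 0 0 0 0 -.0298 0;0 0 0 0 0 -.0298 0")

```text
clock: 31.18
tool_pos: [0.6071, 0.1398, 0.2388]
tool_rot: [0.763, 0.647, -0.001, -0.0]
force: [0.3, 0.5, -2.5]
finger_gap: 0.0121
grasp_force: 109.7
```

```bash
python3 - <<'E'
from scr import *
import st
for n in ["top","scene"]:
    ci,im,d=grab(n);print(n);screws(cloud(ci,d))
E
```

```text
31.18 [ 0.2266  0.4111  0.2525  1.4142 -0.0005  1.9615] [0.6071 0.1398 0.2388] F [ 0.2973  0.4606 -2.5416] M [-0.0016  0.0003  0.0351] z [-0.0018 -0.001  -1.    ] yaw -9.406427472866506 0.012096745036539035
top
A 12 [0.604  0.1331 0.0648] rect [0.6047 0.1328] [0.01   0.0079] ang 72.31927064454892
C few
D few
B 18 [0.5379 0.1305 0.0652] rect [0.5384 0.1311] [0.0072 0.0163] ang 136.11476053571027
scene
A 40 [0.603  0.1406 0.0657] rect [0.6035 0.1397] [0.0307 0.0087] ang 84.73248931249714
C 45 [0.5237 0.2081 0.0662] rect [0.5235 0.2073] [0.0301 0.0083] ang 80.43049896389371
D 31 [0.5958 0.2142 0.0663] rect [0.5977 0.2124] [0.0079 0.0292] ang 139.79380022200291
B 30 [0.5301 0.1346 0.0664] rect [0.5311 0.1336] [0.0073 0.0303] ang 138.9897417968717
```

>>> jog_arm(plan=".005 0 -.12 0 0 0 0;.005 0 -.22 0 0 0 0;.005 0 -.3 0 0 0 0;.005 0 -.36 0 0 0 0;.005 0 -.415 0 0 0 0")

```text
clock: 31.7
tool_pos: [0.608, 0.1398, 0.1966]
tool_rot: [0.764, 0.646, -0.001, -0.0]
force: [1.7, 0.3, -1.6]
finger_gap: 0.0122
grasp_force: 109.8
```

>>> jog_arm(plan="0 0 -.005 0 0 0 0;0 0 -.005 0 0 0 0;0 0 -.005 0 0 0 0;0 0 -.005 0 0 0 0;0 0 -.005 0 0 0 0")

```text
clock: 32.12
tool_pos: [0.608, 0.1399, 0.1972]
tool_rot: [0.764, 0.646, -0.001, -0.0]
force: [1.0, -0.2, -2.9]
finger_gap: 0.012
grasp_force: 109.7
```

>>> jog_arm(plan="0 0 0 0 0 -.0195 0;0 0 0 0 0 -.039 0;0 0 0 0 0 -.0585 0;-.01 .005 0 0 0 -.078 0;-.01 .005 0 0 0 -.0975 0")

```text
clock: 32.53
tool_pos: [0.6071, 0.1401, 0.1972]
tool_rot: [0.924, 0.383, -0.0, 0.0]
force: [2.5, -1.9, -2.6]
finger_gap: 0.0121
grasp_force: 109.7
```

>>> jog_arm(plan="0 0 0 0 0 -.01 0;0 0 0 0 0 -.0185 0;0 0 0 0 0 -.0185 0;0 0 0 0 0 -.0185 0;0 0 0 0 0 -.0185 0")

```text
clock: 32.95
tool_pos: [0.607, 0.1402, 0.1971]
tool_rot: [0.943, 0.332, -0.0, -0.0]
force: [2.6, -2.0, -0.5]
finger_gap: 0.0122
grasp_force: 110.0
```

```bash
python3 st.py
```

```text
32.95 [0.2268 0.421  0.1623 1.3129 0.0003 2.6917] [0.607  0.1402 0.1971] F [ 2.6393 -2.012  -0.472 ] M [-0.6057 -0.7633  0.3281] z [-0.0008  0.0001 -1.    ] yaw -51.232023271091144 0.012214366817774743
```

>>> jog_arm(plan="0 0 0 0 0 .01 0;0 0 .15 0 0 .01 0;0 0 .3 0 0 .01 0;0 0 .42 0 0 .01 0;0 0 .42 0 0 .028 0")

```text
clock: 33.37
tool_pos: [0.6071, 0.1408, 0.2412]
tool_rot: [0.911, 0.412, 0.0, -0.001]
force: [1.2, 0.1, -3.5]
finger_gap: 0.012
grasp_force: 109.7
```

>>> jog_arm(plan="-.15 .15 0 0 0 .0195 0;-.3 .3 0 0 0 .039 0;-.45 .45 0 0 0 .0585 0;-.6 .6 0 0 0 .078 0;-.788 .659 0 0 0 .0865 0")

```text
clock: 33.78
tool_pos: [0.527, 0.2079, 0.2384]
tool_rot: [0.764, 0.645, -0.001, -0.001]
force: [-0.6, 0.2, -3.0]
finger_gap: 0.012
grasp_force: 109.7
```

>>> jog_arm(plan="0 0 0 0 0 0 0;0 0 0 0 0 0 0;0 0 0 0 0 0 0;0 0 0 0 0 0 0;0 0 0 0 0 0 0")

```text
clock: 34.2
tool_pos: [0.5285, 0.2059, 0.2386]
tool_rot: [0.767, 0.642, -0.001, -0.0]
force: [-0.1, -1.0, -2.5]
finger_gap: 0.0119
grasp_force: 109.7
```

```bash
python3 - <<'E'
from scr import *
import st
for n in ["top","scene"]:
    ci,im,d=grab(n);print(n);screws(cloud(ci,d))
E
```

```text
34.2 [ 0.3715  0.3113  0.1012  1.3625 -0.0001  2.1199] [0.5285 0.2059 0.2386] F [-0.1042 -0.9682 -2.5296] M [ 0.0063 -0.0051 -0.0378] z [-0.0017 -0.0008 -1.    ] yaw -10.180067570503839 0.011871938296645165
top
A 34 [0.6059 0.1428 0.0654] rect [0.6067 0.143 ] [0.0309 0.0073] ang 49.77142918768348
C 12 [0.5244 0.2012 0.0648] rect [0.5241 0.2014] [0.0108 0.0054] ang 91.17810928617634
D 33 [0.5992 0.2169 0.0656] rect [0.6002 0.2164] [0.0077 0.031 ] ang 138.30782754035187
B 31 [0.5328 0.1364 0.0655] rect [0.5324 0.1365] [0.0084 0.0294] ang 139.37163749838498
scene
A 33 [0.6017 0.1384 0.0662] rect [0.6025 0.1391] [0.0279 0.0086] ang 51.47296982474607
C 46 [0.5238 0.2082 0.0661] rect [0.5241 0.2077] [0.0304 0.0077] ang 77.89611410547343
D 30 [0.5955 0.2142 0.0667] rect [0.5974 0.2132] [0.0072 0.0314] ang 140.51025531060566
B 31 [0.5292 0.1351 0.0668] rect [0.5297 0.135 ] [0.0074 0.0326] ang 139.3998906378325
```

A, B, D tight. Now C.

>>> jog_arm(plan="0 0 -.12 0 0 0 0;0 0 -.22 0 0 0 0;0 0 -.3 0 0 0 0;0 0 -.36 0 0 0 0;0 0 -.41 0 0 0 0")

```text
clock: 34.72
tool_pos: [0.5282, 0.2061, 0.197]
tool_rot: [0.767, 0.642, -0.001, -0.0]
force: [1.2, 0.2, -2.1]
finger_gap: 0.0122
grasp_force: 109.7
```

>>> jog_arm(plan="0 0 -.007 0 0 0 0;0 0 -.007 0 0 0 0;0 0 -.007 0 0 0 0;0 0 -.007 0 0 0 0;0 0 -.007 0 0 0 0")

```text
clock: 35.13
tool_pos: [0.5281, 0.2063, 0.1974]
tool_rot: [0.767, 0.642, -0.001, -0.0]
force: [1.4, -0.1, -3.7]
finger_gap: 0.0122
grasp_force: 109.6
```

>>> jog_arm(plan="0 0 0 0 0 -.0195 0;0 0 0 0 0 -.039 0;0 0 0 0 0 -.0585 0;-.01 .005 0 0 0 -.078 0;-.01 .005 0 0 0 -.0975 0")

```text
clock: 35.55
tool_pos: [0.5272, 0.2065, 0.1974]
tool_rot: [0.926, 0.378, -0.0, -0.0]
force: [1.9, -2.4, -1.6]
finger_gap: 0.0117
grasp_force: 109.6
```

>>> jog_arm(plan="0 0 0 0 0 -.01 0;0 0 0 0 0 -.0165 0;0 0 0 0 0 -.0165 0;0 0 0 0 0 -.0165 0;0 0 0 0 0 -.0165 0")

```text
clock: 35.97
tool_pos: [0.5272, 0.2066, 0.1974]
tool_rot: [0.943, 0.333, -0.0, -0.0]
force: [2.6, -1.1, -0.5]
finger_gap: 0.0121
grasp_force: 109.9
```

```bash
python3 st.py
```

```text
35.97 [0.3732 0.323  0.0124 1.261  0.0006 2.8353] [0.5272 0.2066 0.1974] F [ 2.6072 -1.1307 -0.5192] M [-0.7022 -0.672   0.3569] z [-0.001   0.0002 -1.    ] yaw -51.06578223218073 0.012115536148498163
```

>>> jog_arm(plan="0 0 0 0 0 .01 0;0 0 .15 0 0 .01 0;0 0 .3 0 0 .01 0;0 0 .45 0 0 .01 0;0 0 .5 0 0 .01 0")

```text
clock: 36.38
tool_pos: [0.5272, 0.2073, 0.2491]
tool_rot: [0.932, 0.362, 0.0, -0.001]
force: [0.5, 0.6, -2.0]
finger_gap: 0.012
grasp_force: 109.7
```

>>> jog_arm(plan="-.05 -.2 0 0 0 0 0;-.1 -.4 0 0 0 0 0;-.15 -.6 0 0 0 0 0;-.2 -.8 0 0 0 0 0;-.27 -1 0 0 0 0 0")

```text
clock: 36.8
tool_pos: [0.4995, 0.1062, 0.2465]
tool_rot: [0.932, 0.362, -0.001, -0.001]
force: [0.6, -0.4, -2.5]
finger_gap: 0.0119
grasp_force: 109.7
```

>>> jog_arm(plan="0 -.25 0 0 0 .015 0;0 -.5 0 0 0 .03 0;0 -.75 0 0 0 .045 0;0 -1 0 0 0 .06 0;0 -1 0 0 0 .06 0")

```text
clock: 37.22
tool_pos: [0.4995, 0.0036, 0.2467]
tool_rot: [0.847, 0.532, -0.001, -0.0]
force: [0.1, 0.5, -2.7]
finger_gap: 0.0122
grasp_force: 109.6
```

>>> jog_arm(plan="0 -.27 0 0 0 0 0;0 -.27 -.2 0 0 0 0;0 -.27 -.4 0 0 0 0;0 -.27 -.6 0 0 0 0;0 -.27 -.6 0 0 0 0")

```text
clock: 37.63
tool_pos: [0.4977, -0.0199, 0.1835]
tool_rot: [0.848, 0.53, -0.003, -0.002]
force: [-0.5, -0.1, -2.4]
finger_gap: 0.0122
grasp_force: 109.6
```

```bash
python3 - <<'E'
from scr import *
import st
for n in ["top","scene"]:
    ci,im,d=grab(n);W=cloud(ci,d);print(n);screws(W)
x,y,z=st.s["tool_pos"]
upfit("scene",(x,y,z-.145,np.radians(st.R[1,1]*0)+np.arctan2(st.R[1,1],st.R[0,1])))
c=proj(ci,[x,y,.06])[0].astype(int);print(c);x,y=c-90;cv2.imwrite("pics/s8.png",cv2.resize(im[y:y+180,x:x+180],None,fx=3,fy=3,interpolation=2))
E
```

```text
37.63 [-0.0402  0.2207 -0.1678  1.19    0.0004  1.984 ] [ 0.4977 -0.0199  0.1835] F [-0.5103 -0.1264 -2.3546] M [-0.049   0.0873  0.0035] z [-0.0077  0.0007 -1.    ] yaw -25.980345738409962 0.012248080742508811
top
A 29 [0.6051 0.1414 0.0654] rect [0.6067 0.1431] [0.0297 0.0073] ang 50.436214945896
C 38 [0.5266 0.2099 0.065 ] rect [0.5265 0.2099] [0.0315 0.0078] ang 49.03363493730125
D 33 [0.6    0.2165 0.0653] rect [0.6003 0.2165] [0.0072 0.031 ] ang 138.89028995815366
B 32 [0.5322 0.1367 0.0651] rect [0.5326 0.1367] [0.0072 0.0296] ang 142.68867098076248
scene
A 39 [0.6031 0.1406 0.066 ] rect [0.603 0.14 ] [0.0311 0.0085] ang 55.82846742740202
C 43 [0.5235 0.2074 0.0656] rect [0.5239 0.2078] [0.0299 0.0065] ang 48.20581912985427
D 35 [0.5953 0.2142 0.0661] rect [0.5971 0.2136] [0.0076 0.0314] ang 138.64981354721206
B 30 [0.5303 0.1342 0.0667] rect [0.5305 0.134 ] [0.0076 0.0313] ang 136.70753592340742
scene 608 [ 0.4985 -0.0077  0.0454 -0.4607  1.5403] 88.25115624319257 0.0014313616455826792
[336 255]
```

View pics/s8.png

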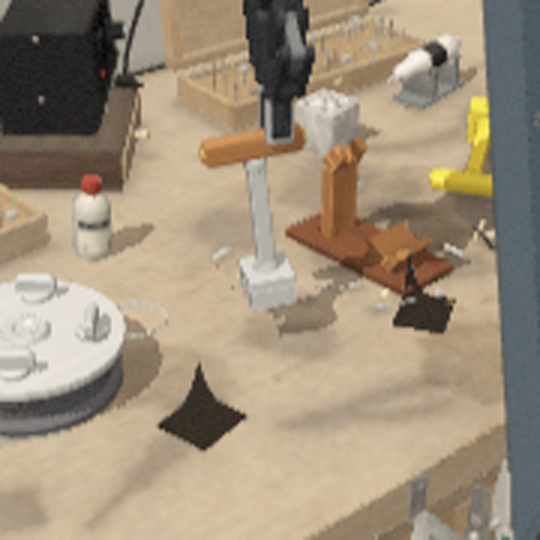

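```bash
python3 - <<'E'
from up import *
from st import s,R
from scipy.spatial.transform import Rotation as Ro
x,y,z=s["tool_pos"]; yaw=np.arctan2(R[1,1],R[0,1])
def sd(p,P):
    M=Ro.from_rotvec([p[3],p[4],0])*Ro.from_euler('z',p[5])
    q=M.inv().apply(P-p[:3]);o=[]
    for c,h in BX:
        a=np.abs(q-c)-h;o.append(np.linalg.norm(np.maximum(a,0),axis=1)+np.minimum(a.max(1),0))
    return np.min(o,axis=0)
for n in ["scene","top"]:
    ci,im,d=grab(n);W=cloud(ci,d)
    m=(np.hypot(W[...,0]-x,W[...,1]-y)<.065)&(W[...,2]>z-.145)&(W[...,2]<z+.01)
    P=W[m]; b=im[m].astype(int); P=P[b.sum(1)>170]   # drop black gripper
    for sp in (.005,-.0):
        r=least_squares(lambda p:sd(p,P),[x+sp,y+2*sp,z-.145,0,0,yaw],loss='soft_l1',f_scale=.002)
        v=Ro.from_rotvec([r.x[3],r.x[4],0]).apply([0,0,1]);top=r.x[:3]+.136*v
        print(n,len(P),r.x[:3],"tilt",np.degrees(r.x[3:5]),"yaw",np.degrees(r.x[5]),"bar",top,np.median(abs(sd(r.x,P))))
E
```

```text
37.78 [-0.0398  0.2179 -0.1602  1.1942  0.0001  1.9838] [ 0.5001 -0.0199  0.1877] F [ 0.2752 -1.0997 -1.8184] M [-0.0036  0.0402  0.057 ] z [-0.0015  0.0001 -1.    ] yaw -25.94317723628617 0.012028398509165013
scene 823 [ 0.4962 -0.0145  0.0468] tilt [-4.4136  4.0485] yaw -26.855249418319087 bar [ 0.5058 -0.0041  0.1821] 0.000989688772427436
scene 823 [ 0.4962 -0.0145  0.0468] tilt [-4.4409  4.0662] yaw -26.89446659313116 bar [ 0.5059 -0.004   0.1821] 0.0009846616948681317
top 0 [ 0.5051 -0.0099  0.0427] tilt [0. 0.] yaw -25.94317723628617 bar [ 0.5051 -0.0099  0.1787] nan
top 0 [ 0.5001 -0.0199  0.0427] tilt [0. 0.] yaw -25.94317723628617 bar [ 0.5001 -0.0199  0.1787] nan
  return _methods._mean(a, axis=axis, dtype=dtype,
  ret = ret.dtype.type(ret / rcount)
```

>>> jog_arm(plan="0 0 -.1 .0122 -.0113 0 0;0 0 -.2 .0122 -.0113 0 0;0 0 -.3 .0122 -.0113 0 0;0 0 -.34 .0122 -.0113 0 0;0 0 -.34 .0122 -.0113 0 0")

```text
clock: 38.3
tool_pos: [0.4999, -0.0202, 0.1532]
tool_rot: [0.847, 0.53, 0.05, -0.014]
force: [0.3, 0.0, -3.2]
finger_gap: 0.0118
grasp_force: 109.6
```

```bash
cat > tilt.py <<'E'
from up import *
from st import s,R
from scipy.spatial.transform import Rotation as Ro
x,y,z=s["tool_pos"]; yaw=np.arctan2(R[1,1],R[0,1])
def sd(p,P):
    M=Ro.from_rotvec([p[3],p[4],0])*Ro.from_euler('z',p[5])
    q=M.inv().apply(P-p[:3]);o=[]
    for c,h in BX:
        a=np.abs(q-c)-h;o.append(np.linalg.norm(np.maximum(a,0),axis=1)+np.minimum(a.max(1),0))
    return np.min(o,axis=0)
def tilt(x,y,z,yaw,names=("scene",)):
  for n in names:
    ci,im,d=grab(n);W=cloud(ci,d)
    m=(np.hypot(W[...,0]-x,W[...,1]-y)<.065)&(W[...,2]>max(z-.145,.005))&(W[...,2]<z+.01)
    P=W[m]; b=im[m].astype(int); P=P[b.sum(1)>170]
    if len(P)<50: continue
    r=least_squares(lambda p:sd(p,P),[x,y+.01,max(z-.145,0),0,0,yaw],loss='soft_l1',f_scale=.002)
    print(n,len(P),r.x[:3],"tilt",np.degrees(r.x[3:5]),"yaw",np.degrees(r.x[5]),np.median(abs(sd(r.x,P))))
E
python3 -c "
from tilt import *
tilt(x,y,z,yaw)"
```

```text
38.3 [-0.0904  0.1934 -0.2909  1.0244  0.0822  1.9359] [ 0.4999 -0.0202  0.1532] F [ 0.254   0.0064 -3.2441] M [-0.141   0.0985  0.0321] z [ 0.069   0.0762 -0.9947] yaw -26.03334209330521 0.011789216022507123
scene 805 [ 0.506  -0.0046  0.0134] tilt [-0.3156  0.0383] yaw -27.497550787543076 0.0009793752139421671
```

>>> jog_arm(plan="0 0 -.03 0 0 0 0;0 0 -.06 0 0 0 0;0 0 -.08 0 0 0 0;0 0 -.08 0 0 0 0;0 0 -.08 0 0 0 0")

```text
clock: 38.77
tool_pos: [0.5, -0.0202, 0.145]
tool_rot: [0.847, 0.53, 0.05, -0.014]
force: [1.1, -0.7, -2.9]
finger_gap: 0.012
grasp_force: 109.6
```

>>> jog_arm(plan="0 0 -.01 0 0 0 0;0 0 -.02 0 0 0 0;0 0 -.02 0 0 0 0;0 0 -.02 0 0 0 0;0 0 -.02 0 0 0 0")

```text
clock: 39.18
tool_pos: [0.5, -0.0203, 0.1431]
tool_rot: [0.847, 0.53, 0.05, -0.014]
force: [0.4, -0.1, -2.2]
finger_gap: 0.0121
grasp_force: 109.7
```

```bash
python3 -c "
from tilt import *
tilt(x,y,z,yaw)"
```

```text
39.18 [-0.0906  0.2009 -0.3089  0.9986  0.0823  1.9358] [ 0.5    -0.0203  0.1431] F [ 0.3671 -0.1354 -2.1764] M [-0.0983  0.1199  0.008 ] z [ 0.0692  0.0763 -0.9947] yaw -26.036617895427607 0.012075606343259288
scene 789 [ 0.5059 -0.0049  0.0037] tilt [-0.3937  0.1262] yaw -26.90361331197904 0.0009430056572787351
```

>>> jog_arm(plan="0 0 -.01 0 0 0 0;0 0 -.015 0 0 0 0;0 0 -.015 0 0 0 0;0 0 -.015 0 0 0 0;0 0 -.015 0 0 0 0")

```text
clock: 39.65
tool_pos: [0.5005, -0.0203, 0.1423]
tool_rot: [0.847, 0.53, 0.05, -0.014]
force: [-1.1, -0.6, 5.6]
finger_gap: 0.012
grasp_force: 110.7
```

>>> jog_arm(plan="0 0 -.005 0 0 0 0;0 0 -.01 0 0 0 0;0 0 -.01 0 0 0 0;0 0 -.01 0 0 0 0;0 0 -.01 0 0 0 0")

```text
clock: 40.07
tool_pos: [0.501, -0.0204, 0.1423]
tool_rot: [0.847, 0.53, 0.051, -0.013]
force: [-2.4, -1.3, 15.0]
finger_gap: 0.0122
grasp_force: 111.9
```

>>> jog_arm(plan="0 0 .015 0 0 0 0;0 0 .015 0 0 0 20;0 0 .015 0 0 0 30;0 0 .015 0 0 0 40;0 0 .015 0 0 0 50", newtons=20)

```text
clock: 40.48
tool_pos: [0.5, -0.0202, 0.1419]
tool_rot: [0.847, 0.53, 0.05, -0.014]
force: [-0.0, 0.5, 1.0]
finger_gap: 0.0424
grasp_force: 0.0
```

>>> jog_arm(plan="0 0 0 0 0 0 60;0 0 0 0 0 0 60;-.007 -.008 .1 0 0 0 60;-.021 -.023 .3 0 0 0 60;-.042 -.046 .6 0 0 0 60")

```text
clock: 40.9
tool_pos: [0.4943, -0.0247, 0.2007]
tool_rot: [0.847, 0.53, 0.048, -0.015]
force: [0.0, 0.3, 0.1]
finger_gap: 0.0513
grasp_force: 0.0
```

>>> jog_arm(plan="-.02 -.02 .3 0 0 0 60;-.04 -.04 .6 0 0 0 60;-.06 -.06 .8 0 0 0 60;-.06 -.06 .8 0 0 0 60;-.06 -.06 .8 0 0 0 60")

```text
clock: 41.32
tool_pos: [0.4904, -0.031, 0.2829]
tool_rot: [0.847, 0.529, 0.051, -0.013]
force: [0.4, 0.0, -1.5]
finger_gap: 0.0513
grasp_force: 0.0
```

```bash
python3 -c "
from tilt import *
tilt(.506,-.015,.145,np.radians(-27),('scene','top'))
from scr import screws
ci,im,d=grab('top');screws(cloud(ci,d))"
```

```text
41.32 [-0.1151  0.119  -0.043   1.3462  0.0838  1.9115] [ 0.4904 -0.031   0.2829] F [ 0.3507  0.0264 -1.5154] M [-0.0752  0.0267  0.0373] z [ 0.0715  0.076  -0.9945] yaw -26.051467574035247 0.051282030409275516
scene 823 [ 0.5061 -0.0048  0.0025] tilt [-0.1867  0.3052] yaw -25.985310626017 0.0009153879402156
A 32 [0.6064 0.1437 0.0653] rect [0.606  0.1434] [0.0301 0.007 ] ang 48.41421435626332
C 33 [0.5266 0.2099 0.0665] rect [0.5261 0.2098] [0.0315 0.0075] ang 48.85736428165413
D 31 [0.5994 0.2161 0.0659] rect [0.5991 0.2153] [0.008  0.0309] ang 136.37930058689352
B 33 [0.5326 0.1363 0.0656] rect [0.5326 0.1368] [0.0077 0.029 ] ang 140.96237357858598
```

Key upright, released and on the bench; all four bars are square. Handing in.

```bash
python3 -c "
from plant import arm
print(arm.close_job())"
```

```text
the job is handed in; nothing more can be done
None
```

I tightened all four screws to their stops in cross order over two rounds and left the key standing upright and released on the bench; I handed the job in at about 41 s, and no verdict was shown.

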